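# Stopper the sample jars, run them through the bench reader and unload them

## Task

First hold the orange thumb release down and slide the reader's carriage all the way out to its loading stop, stand every green sample jar that is there in a nest of its own on the carriage, and push each red stopper fully home. Then, holding the release again, slide the loaded carriage all the way in under the hood, let the release spring up so that it locks, and only then press the green start key right down and let go. Last, slide the carriage all the way out again in the same way, let it lock, and stand the jars upright in the blue tray; leave the dropper bottle, the flask and the pen where they are.

Things in the scene. Friction and masses are not known exactly. Their poses are not given: they have to be found in the camera images.
- reader: white bench reader, fixed: base plate 96 mm (x) by 460 mm (y), 8 mm thick, lying on the bench. Origin on the underside, on the rail's centre line; +y runs along the rail towards the reading hood. The hood (blue roof, clear window on the +x side, open at the -y end) covers y = 37 to 213 mm; its roof spans heights 100 to 114 mm above the bench
- carriage (a joint): travel of the grey sample carriage along the reader's +y, m: 0 = fully out at the loading stop, 0.200 = fully in at the reading stop under the hood. Notches every 10 mm lock it, one at each end; it slides (1 to 2 N) only while the orange thumb release is held down; let go between notches it clicks on to one. Fully out, all nests are clear of the hood
- thumb (a joint): orange thumb release, m pressed: about 0 = up (locked), 0.006 = fully down; sprung, about 6 N to start moving, 8.5 N fully down. The lock is free beyond 0.0045; in a notch it springs fully up by itself. It sits on the carriage on a black pillar 125 mm to the -y side of the middle nest (nest2), which always stays outside the hood
- thumb_top (a point): centre of the top face of the orange thumb release, 30 mm (reader's x) by 40 mm (reader's y), 66 mm above the bench when up; it moves with the carriage. Two black ears, 44 mm apart along the reader's y, stand at its -y and +y ends 10 mm above it, open on the x sides, so that a fingertip pressed between them can push the carriage
- nest1 (a point): centre of the floor of carriage nest 1: round pocket 45 mm across, 8 mm deep, floor 20 mm above the bench (deck top 28 mm); nests lie in a row along the reader's y, 54 mm apart; nest 3 is the nearest to the hood. Moves with the carriage. Any jar may go in any nest
- nest2 (a point): centre of the floor of carriage nest 2: round pocket 45 mm across, 8 mm deep, floor 20 mm above the bench (deck top 28 mm); nests lie in a row along the reader's y, 54 mm apart; nest 3 is the nearest to the hood. Moves with the carriage. Any jar may go in any nest
- nest3 (a point): centre of the floor of carriage nest 3: round pocket 45 mm across, 8 mm deep, floor 20 mm above the bench (deck top 28 mm); nests lie in a row along the reader's y, 54 mm apart; nest 3 is the nearest to the hood. Moves with the carriage. Any jar may go in any nest
- jar1: sample jar of green glass with a white paper band and a red stopper, upright: 40 mm diameter, glass 48 mm tall, 0.1 kg. Origin at the centre of its underside, z up. May be absent
- jar2: sample jar of green glass with a white paper band and a red stopper, upright: 40 mm diameter, glass 48 mm tall, 0.1 kg. Origin at the centre of its underside, z up. May be absent
- jar3: sample jar of green glass with a white paper band and a red stopper, upright: 40 mm diameter, glass 48 mm tall, 0.1 kg. Origin at the centre of its underside, z up. May be absent
- cap1 (a joint): red stopper of jar1, m pushed in: 0 to 0.003 at the start (loose, its flange standing 7 to 4 mm above the glass rim), 0.007 = fully home, flange on the rim. It slides stiffly (about 5 N) and stays where it is pushed
- cap2 (a joint): red stopper of jar2, m pushed in: 0 to 0.003 at the start (loose, its flange standing 7 to 4 mm above the glass rim), 0.007 = fully home, flange on the rim. It slides stiffly (about 5 N) and stays where it is pushed
- cap3 (a joint): red stopper of jar3, m pushed in: 0 to 0.003 at the start (loose, its flange standing 7 to 4 mm above the glass rim), 0.007 = fully home, flange on the rim. It slides stiffly (about 5 N) and stays where it is pushed
- cap1_top (a point): centre of the top face of jar1's red stopper: 34 mm across, flange 10 mm thick; 65 mm above the jar's underside at joint 0, 58 mm when fully home
- cap2_top (a point): centre of the top face of jar2's red stopper: 34 mm across, flange 10 mm thick; 65 mm above the jar's underside at joint 0, 58 mm when fully home
- cap3_top (a point): centre of the top face of jar3's red stopper: 34 mm across, flange 10 mm thick; 65 mm above the jar's underside at joint 0, 58 mm when fully home
- start (a joint): green start key, m pressed: 0 = up, 0.006 = fully down; sprung, 5 N fully down
- start_top (a point): centre of the top of the round green start key, 28 mm across, on the hood's roof, 136 mm above the bench when up
- tray: blue open tray for finished jars, fixed: 230 mm (x) by 100 mm (y) outside, walls 4 mm thick and 14 mm high, floor 4 mm above the bench. Origin under its centre; there is room for 3 jars in a row along its x, 65 mm apart
- dropper: amber dropper bottle with a black cap, a bystander: 32 mm diameter, 82 mm tall, origin at the centre of its underside
- flask: conical glass flask, a bystander: 68 mm wide at the foot, 88 mm tall, origin at the centre of its underside
- pen: yellow marker pen lying flat, a bystander: 14 mm wide, about 140 mm long along its y, origin under the middle

How it is judged:
On the way, in this order (a step that is already met when the one before it is completed fails the run):
1. the carriage is fully out at the loading stop and locked (value of joint carriage below 0.006 m and value of joint thumb below 0.0015 m), for 0.2 s.
2. every jar stands in a nest with its stopper fully home, carriage still out (value of joint carriage below 0.01 m and ((horizontal distance between jar1 and nest1 below 0.006 m and z of jar1 in the frame of nest1 between -0.005 and 0.005 m) or (horizontal distance between jar1 and nest2 below 0.006 m and z of jar1 in the frame of nest2 between -0.005 and 0.005 m) or (horizontal distance between jar1 and nest3 below 0.006 m and z of jar1 in the frame of nest3 between -0.005 and 0.005 m)) and angle between each of jar1, jar2, jar3's own z axis and vertical below 0.1 rad and ((horizontal distance between jar2 and nest1 below 0.006 m and z of jar2 in the frame of nest1 between -0.005 and 0.005 m) or (horizontal distance between jar2 and nest2 below 0.006 m and z of jar2 in the frame of nest2 between -0.005 and 0.005 m) or (horizontal distance between jar2 and nest3 below 0.006 m and z of jar2 in the frame of nest3 between -0.005 and 0.005 m)) and ((horizontal distance between jar3 and nest1 below 0.006 m and z of jar3 in the frame of nest1 between -0.005 and 0.005 m) or (horizontal distance between jar3 and nest2 below 0.006 m and z of jar3 in the frame of nest2 between -0.005 and 0.005 m) or (horizontal distance between jar3 and nest3 below 0.006 m and z of jar3 in the frame of nest3 between -0.005 and 0.005 m)) and value of joint each of cap1, cap2, cap3 above 0.006 m), for 0.2 s.
3. the loaded carriage is fully in and locked (value of joint carriage above 0.194 m and value of joint thumb below 0.0015 m and ((horizontal distance between jar1 and nest1 below 0.006 m and z of jar1 in the frame of nest1 between -0.005 and 0.005 m) or (horizontal distance between jar1 and nest2 below 0.006 m and z of jar1 in the frame of nest2 between -0.005 and 0.005 m) or (horizontal distance between jar1 and nest3 below 0.006 m and z of jar1 in the frame of nest3 between -0.005 and 0.005 m)) and angle between each of jar1, jar2, jar3's own z axis and vertical below 0.1 rad and ((horizontal distance between jar2 and nest1 below 0.006 m and z of jar2 in the frame of nest1 between -0.005 and 0.005 m) or (horizontal distance between jar2 and nest2 below 0.006 m and z of jar2 in the frame of nest2 between -0.005 and 0.005 m) or (horizontal distance between jar2 and nest3 below 0.006 m and z of jar2 in the frame of nest3 between -0.005 and 0.005 m)) and ((horizontal distance between jar3 and nest1 below 0.006 m and z of jar3 in the frame of nest1 between -0.005 and 0.005 m) or (horizontal distance between jar3 and nest2 below 0.006 m and z of jar3 in the frame of nest2 between -0.005 and 0.005 m) or (horizontal distance between jar3 and nest3 below 0.006 m and z of jar3 in the frame of nest3 between -0.005 and 0.005 m)) and value of joint each of cap1, cap2, cap3 above 0.006 m), for 0.2 s.
4. the start key is pressed right down (value of joint start above 0.0045 m and value of joint carriage above 0.194 m), for 0.05 s.
5. the carriage is fully out again and locked (all of step 1), for 0.2 s.
At the end, for the whole second after the job is handed in: The carriage is within 6 mm of its loading stop with the thumb release and the start key sprung up; every jar present stands at rest on the floor of the blue tray (centre inside its walls, underside within 5 mm of the floor, tilt under 0.1 rad) with its stopper within 1 mm of fully home (all of step 5 and value of joint start below 0.0015 m and x of jar1 in the frame of tray between -0.105 and 0.105 m and y of jar1 in the frame of tray between -0.04 and 0.04 m and z of jar1 in the frame of tray between 0 and 0.01 m and angle between each of jar1, jar2, jar3's own z axis and vertical below 0.1 rad and x of jar2 in the frame of tray between -0.105 and 0.105 m and y of jar2 in the frame of tray between -0.04 and 0.04 m and z of jar2 in the frame of tray between 0 and 0.01 m and x of jar3 in the frame of tray between -0.105 and 0.105 m and y of jar3 in the frame of tray between -0.04 and 0.04 m and z of jar3 in the frame of tray between 0 and 0.01 m and value of joint each of cap1, cap2, cap3 above 0.006 m and linear speed of each of jar1, jar2, jar3 below 0.02 m/s); the robot touches nothing.
It fails at once if the start key is pressed before the carriage is fully in (value of joint start above 0.0045 m and value of joint carriage below 0.19 m).
It fails at once if the dropper bottle is disturbed (moved over 3 cm) (distance of dropper from where it was at the start of the episode above 0.03 m).
It fails at once if the flask is disturbed (moved over 3 cm) (distance of flask from where it was at the start of the episode above 0.03 m).
It fails at once if the pen is disturbed (moved over 3 cm) (distance of pen from where it was at the start of the episode above 0.03 m).
Of jar1, jar2, jar3 only 2 to 3 are there at a start; the rules pass over those that are not, and their reading is None.
At some moment in a run one of jar1, jar2, jar3 may be knocked a few centimetres aside while the robot is not near it.
Once in a run the grip may slacken for a moment while it holds something.
It also fails if it takes over 210 s, if anything falls off the work surface, if the arm or the gripper's body presses on something with over 40 N, if the wrist force passes 120 N, or if a joint passes its speed limit or range.

## Robot

A 6-joint arm with a two-finger parallel gripper is mounted at the origin on the work surface. World frame = base frame: x ahead of the robot, y to its left, z up, the work surface at z = 0. Lengths are in m, angles in rad, forces in N, time in s.
With the tool pointing down it reaches from about 0.3 to 0.775 m from the base axis. Payload 14.6 kg.
Tool frame: the origin (TCP) lies between the finger pads; the fingertips stand 25 mm ahead of it and the grasp point (between the pads) lies 6 mm ahead of it; z points along the fingers, y is the line along which they close (so a half turn about z gives the same grasp; the last joint's range is limited). The gripper opens to 85 mm and grips with 20 to 120 N. Pads are 22 mm wide; open, the fingers measure 114 mm over their backs; the gripper's body (76 mm by 85 mm) begins 54 mm behind the grasp point. The pads swing forward as they close: fully open they stand 13 mm farther back than shut.
Start: joints at [-1.211, 0.3, 1.521, -0, 1.321, -0.067], TCP at [0.228, -0.501, 0.256] pointing down, gripper open.
Joint ranges: [-3.03, 3.03], [-0.79, 2.21], [0.23, 2.52], [-1.04, 4.18], [0, 3.07], [-2.55, 2.55]. Speed limits (rad/s): [2.22, 2.22, 2.57, 3.14, 3.14, 3.14].

## Interface

Orientations are given as a unit quaternion [x, y, z, w].
In Python, from bench import bot gives the robot as it stands.
- The arm moves only by the tool play_rows, never from a script. Its argument "plan" is a list of rows, each an object of numbers: "wx", "wy", "wz": the turn, a rotation vector about the tool's x, y, z as a fraction of full scale; "dx", "dy", "dz": the shift along the tool's x, y, z as a fraction of full scale; "hand": the opening, from -1 (shut) to 1 (fully open). A call has 1 to 20 rows; each row shifts and turns the commanded pose from where the row before left it, along the tool's axes as they then stand; what a row does not reach is not made up. Full scale, the value 1, is 1 m for a shift and 0.5 rad for a turn. A row lasts 1/10 s, in which the tool goes at most 50 mm and 8.59 degrees, less where a joint would pass 70% of its speed; a pose out of reach is approached as far as the arm can. A call with a number of a shift or a turn outside -1 to 1 is refused whole. A call with a gripper value outside its range is refused whole. The fingers move at their own pace and stop on an object; the grip force is fixed at half the most. Time passes only in rows, so rows that do not move let the fingers close. It gives the time, the measured TCP pose, the force, the opening and the grip force at its end, in the units of the state.
- bot.read_state(): the state, without advancing time (a new reading comes with each control period).
- bot.camera(name): name is "scene" or "top" or "wrist"; returns a dict with "img" (480x640x3 uint8, blue, green, red), "range_z" (480x640 float32, m along the optical axis (not along the pixel's ray), 0 where there is no reading), "camera_matrix" (3x3 intrinsics, pixels), "extrinsics" (4x4, takes a point from world to camera coordinates); the wrist camera has in their place "hand_eye" (4x4, takes a point from camera to tool coordinates, whose origin is the TCP and whose axes are the flange's). Camera axes: x right, y up, looking along -z (the intrinsics and any distortion apply to the point x, -y, -z); pixel columns grow to the right and rows downward; lengths in m; the calibration is good to about 2 mm. A picture is of the moment at which its call begins: read the wrist's pose just before it.
- bot.finish_job(): hands the job in; it is judged then, once.
The state is a dict: "t": time; "qpos": joint angles; "qvel": joint speeds; "effort": joint torques, N m; "tool_pos": TCP position; "ee_rot": TCP orientation; "force": force on the tool from outside, world axes, zero at the start; "ft_torque": the same for the moment, N m; "width": opening from 0.0 (shut) to 1.0 (fully open); "grip_force": force on a finger pad.
Only numpy, scipy, OpenCV 4.12 (cv2) and the standard library are available. Lean on these libraries where they do the work, as an engineer would, in place of code of your own. Each camera call takes 0.05 s, during which the arm holds its last target. There are 200 camera calls.

## Working session

There is one attempt and no reset: what is moved stays moved. The work goes in short steps, Python scripts to look and compute and a tool call to move; the robot and the scene stay as the last step left them, time stands still between calls to the robot, and variables do not carry over. Pictures are saved under pics/ and viewed, at most 14 in all, crops included, and the job is handed in when it is done.

Besides the shell and the picture viewer there is one more tool, called by a JSON object that holds its "op" and its "data". play_rows: Moves the arm, as the interface text tells. Shift numbers are shares of 1 m and turn numbers shares of 0.5 rad, none past 1 either way. Its arguments: {"type":"object","properties":{"plan":{"type":"array","items":{"type":"object","properties":{"wx":{"type":"number","minimum":-1,"maximum":1},"wy":{"type":"number","minimum":-1,"maximum":1},"wz":{"type":"number","minimum":-1,"maximum":1},"dx":{"type":"number","minimum":-1,"maximum":1},"dy":{"type":"number","minimum":-1,"maximum":1},"dz":{"type":"number","minimum":-1,"maximum":1},"hand":{"type":"number"}}}}},"required":["plan"]}

```bash
mkdir -p pics && cat > h.py <<'E'
import numpy as np, cv2
from bench import bot
from scipy.spatial.transform import Rotation as R
def cam(n):
    s=bot.read_state(); c=bot.camera(n)
    if 'extrinsics' in c: c['T']=np.linalg.inv(np.array(c['extrinsics']))
    else:
        W=np.eye(4);W[:3,:3]=R.from_quat(s['ee_rot']).as_matrix();W[:3,3]=s['tool_pos']
        c['T']=W@np.array(c['hand_eye'])
    return c
def pts(c,uv):  # depth back-projection
    uv=np.atleast_2d(uv).astype(int);K=np.array(c['camera_matrix'])
    z=c['range_z'][uv[:,1],uv[:,0]]
    p=np.c_[(uv[:,0]-K[0,2])/K[0,0]*z,-(uv[:,1]-K[1,2])/K[1,1]*z,-z]
    return p@c['T'][:3,:3].T+c['T'][:3,3]
def ray(c,uv,h):  # ray to plane z=h
    uv=np.atleast_2d(uv).astype(float);K=np.array(c['camera_matrix'])
    d=np.c_[(uv[:,0]-K[0,2])/K[0,0],-(uv[:,1]-K[1,2])/K[1,1],-np.ones(len(uv))]@c['T'][:3,:3].T
    o=c['T'][:3,3]; return o+d*((h-o[2])/d[:,2])[:,None]
HS={'red':[(0,130,60),(6,255,255)],'orange':[(8,150,100),(18,255,255)],'green':[(45,80,40),(85,255,255)],'blue':[(100,100,50),(125,255,255)],'yellow':[(22,120,100),(34,255,255)]}
def blobs(c,col,amin=60):
    m=cv2.inRange(cv2.cvtColor(c['img'],cv2.COLOR_BGR2HSV),*[np.array(x) for x in HS[col]])
    n,l,st,ce=cv2.connectedComponentsWithStats(m)
    return [(st[i],ce[i],np.argwhere(l==i)[:,::-1]) for i in range(1,n) if st[i][4]>=amin]
E
python3 - <<'E'
from h import *
for n in ('scene','top'):
    c=cam(n); cv2.imwrite(f'pics/{n}0.png',c['img'])
    print(n,np.round(c['T'],3).tolist(),(c['range_z']==0).mean(), {k:v for k,v in c.items() if 'dist' in k})
    for k in HS:
        for st,ce,px in blobs(c,k):
            P=pts(c,px);P=P[c['range_z'][px[:,1],px[:,0]]>0]
            if len(P): print(k,st.tolist(),np.round(ce),'med',np.round(np.median(P,0),3),'zmax',np.round(np.percentile(P[:,2],95),3))
s=bot.read_state();print(s)
E
```

```text
scene [[0.166, -0.576, 0.8, 1.495], [0.986, 0.085, -0.144, -0.198], [0.015, 0.813, 0.582, 0.815], [0.0, 0.0, 0.0, 1.0]] 0.00408203125 {}
red [415, 231, 14, 11, 130] [421. 236.] med [0.462 0.216 0.063] zmax 0.065
red [272, 238, 15, 11, 138] [279. 243.] med [ 0.438 -0.097  0.06 ] zmax 0.063
orange [255, 291, 22, 15, 305] [266. 298.] med [ 0.62  -0.144  0.064] zmax 0.067
green [412, 239, 17, 13, 114] [420. 247.] med [0.473 0.211 0.044] zmax 0.048
green [271, 246, 17, 12, 118] [279. 252.] med [ 0.449 -0.1    0.043] zmax 0.048
green [376, 257, 16, 13, 167] [383. 263.] med [0.634 0.078 0.133] zmax 0.136
blue [43, 142, 15, 16, 171] [ 50. 149.] med [ 0.03  -0.633  0.12 ] zmax 0.13
blue [458, 227, 71, 66, 3006] [492. 260.] med [0.497 0.379 0.004] zmax 0.013
blue [543, 231, 72, 20, 527] [578. 240.] med [0.447 0.617 0.   ] zmax 0.003
blue [340, 254, 101, 38, 2625] [387. 274.] med [0.646 0.085 0.113] zmax 0.115
blue [92, 260, 52, 21, 246] [111. 271.] med [ 0.407 -0.47  -0.   ] zmax 0.002
blue [5, 288, 78, 11, 648] [ 44. 293.] med [ 0.461 -0.595  0.001] zmax 0.003
blue [47, 357, 62, 71, 1267] [ 8
[... 1266 characters left out ...]
7  0.012] zmax 0.017
{'t': 0.1, 'qpos': array([-1.21057578e+00,  3.00393039e-01,  1.52150558e+00, -1.35924132e-05,
        1.32067562e+00, -6.66122408e-02]), 'qvel': array([-0.00017524, -0.00243291, -0.00283715,  0.00212234, -0.00145424,
       -0.00178324]), 'effort': array([ 8.94997193e-04, -5.44381320e+01, -3.62373304e+01, -4.82637154e-05,
        2.99973362e-03,  6.68570436e-06]), 'tool_pos': array([ 0.22762151, -0.50049686,  0.25579606]), 'ee_rot': array([ 9.77312552e-01,  2.11801640e-01, -7.83048794e-05, -4.84549863e-04]), 'force': array([-0.08991566,  0.06920707,  0.53637124]), 'ft_torque': array([-0.0098416 ,  0.00710147,  0.02854596]), 'grip_force': 0.0, 'width': 1.0049610720030928}
```

```bash
python3 -c "
import cv2
a=cv2.imread('pics/scene0.png')[190:370,120:560];b=cv2.imread('pics/top0.png')[150:350,120:560]
import numpy as np
cv2.imwrite('pics/c0.png',cv2.resize(np.vstack([a,b]),None,fx=1.55,fy=1.55,interpolation=2))"
```

```text
(no output)
```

View pics/c0.png

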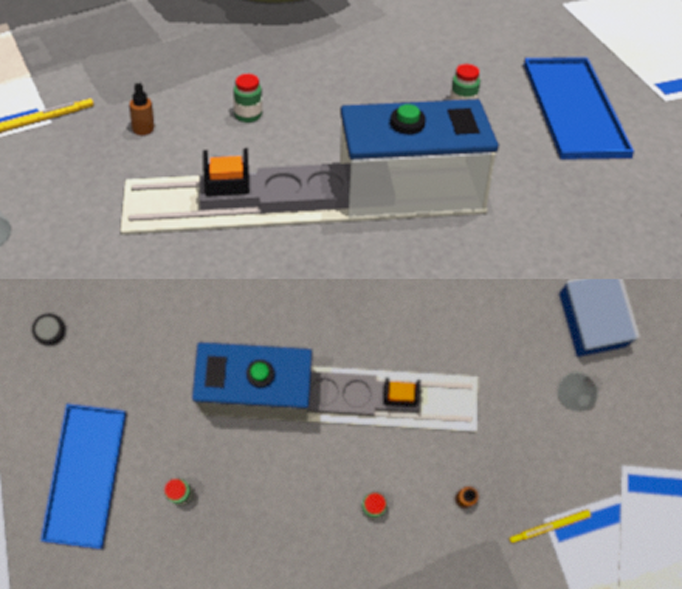

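Two jars: tops at top-view pixels (232,285) and (362,294). The carriage is part-way in with nest 3 half under the hood, and the pen, dropper and flask all lie at the -y side. Next I measure the reader axis and the tray.

```bash
python3 - <<'E'
from h import *
for n in ('scene','top'):
    c=cam(n); print(n,'K',np.round(c['camera_matrix'],1).tolist())
    for st,ce,px in blobs(c,'blue',2000):
        u=ce[0]; tr=(st[4]>2900)
        h=0.014 if tr else 0.114
        P=ray(c,px,h)
        P=P[np.abs(pts(c,px)[:,2]-h)<.012] if not tr else P
        r=cv2.minAreaRect((P[:,:2]*1000).astype(np.float32)); print('tray' if tr else 'roof',np.round(r[0],1),np.round(r[1],1),round(r[2],1))
    for k,h in (('red',.065),('green',.136),('orange',.066)):
        for st,ce,px in blobs(c,k,100): print(k,np.round(ray(c,ce,h)[0],4),np.round(np.median(pts(c,px),0),4))
    # white base plate
    hsv=cv2.cvtColor(c['img'],cv2.COLOR_BGR2HSV); m=cv2.inRange(hsv,np.array((0,0,190)),np.array((40,60,255)))
    k,l,st,ce=cv2.connectedComponentsWithStats(m)
    for i in range(1,k):
        if st[i][4]>300:
            px=np.argwhere(l==i)[:,::-1]; P=ray(c,px,.008); r=cv2.minAreaRect((P[:,:2]*1000).astype(np.float32)); print('white',st[i].tolist(),np.round(r[0],1),np.round(r[1],1),round(r[2],1))
c=cam('wrist');print(np.round(c['hand_eye'],3).tolist(),np.round(c['camera_matrix'],1).tolist())
E
```

```text
scene K [[598.3, 0.0, 319.9], [0.0, 598.3, 245.0], [0.0, 0.0, 1.0]]
tray [496.2 372.7] [104.3 243.1] 82.4
roof [637.7  90.3] [179.6 102.8] 86.0
red [0.4643 0.2143 0.065 ] [0.4611 0.2159 0.0623]
red [ 0.4438 -0.0986  0.065 ] [ 0.4383 -0.0978  0.0604]
green [0.5957 0.1619 0.136 ] [0.4729 0.2101 0.0428]
green [ 0.5749 -0.1112  0.136 ] [ 0.4482 -0.1     0.0429]
green [0.6372 0.0772 0.136 ] [0.6344 0.0785 0.1336]
orange [ 0.6223 -0.1445  0.066 ] [ 0.62   -0.1442  0.0637]
white [0, 210, 140, 79, 3984] [ 286.3 -568.7] [211.6 314.8] 27.6
white [510, 214, 37, 25, 304] [379.2 523.5] [110.2  58.8] 10.0
white [198, 303, 147, 37, 2090] [ 615.1 -136. ] [280.4  97.7] 86.0
top K [[539.8, 0.0, 324.4], [0.0, 539.8, 242.3], [0.0, 0.0, 1.0]]
roof [629.5  92.7] [180.8  95.2] 86.0
tray [488.4 376.6] [102.4 230.1] 82.4
red [0.458  0.2182 0.065 ] [0.458  0.2181 0.065 ]
red [ 0.4335 -0.097   0.065 ] [ 0.4339 -0.0977  0.0627]
green [0.6294 0.0803 0.136 ] [0.6291 0.0804 0.1351]
white [392, 212, 36, 31, 716] [ 615.7 -226.9] [91.8 78. ] 83.7
white [489, 293, 114, 111, 4652] [ 293.3 -549.4] [166.5 292. ] 29.7
[[0.0, 0.963, 0.268, 0.069], [1.0, -0.001, 0.0, 0.0], [0.0, 0.268, -0.963, -0.117], [0.0, 0.0, 0.0, 1.0]] [[379.6, 0.0, 319.0], [0.0, 379.6, 239.4], [0.0, 0.0, 1.0]]
```

{"op": "play_rows", "data": {"plan": [{"wz":-0.2685,"hand":1},{"wz":-0.2685,"hand":1},{"wz":-0.2685,"hand":1},{"wz":-0.2685,"hand":1},{"wz":-0.2685,"hand":1},{"wz":-0.2685,"hand":1},{"wz":-0.2685,"hand":1},{"wz":-0.2685,"hand":1},{"dx":0.033,"dy":0.025,"hand":1},{"dx":0.033,"dy":0.025,"hand":1},{"dx":0.033,"dy":0.025,"hand":1},{"dx":0.033,"dy":0.025,"hand":1},{"dx":0.033,"dy":0.025,"hand":1},{"dx":0.033,"dy":0.025,"hand":1},{"dx":0.033,"dy":0.025,"hand":1},{"dx":0.033,"dy":0.025,"hand":1},{"dx":0.033,"dy":0.025,"hand":1},{"dx":0.033,"dy":0.025,"hand":1},{"dx":0.033,"dy":0.025,"hand":1},{"dx":0.033,"dy":0.025,"hand":-1}]}}

```text
validation failed for argument at $.pl...
```

```bash
cat >> h.py <<'E'
TH=np.deg2rad(86.)
def st():
    s=bot.read_state();v=R.from_quat(s['ee_rot']).as_matrix()
    print('t%.1f'%s['t'],'tcp',np.round(s['tool_pos'],4),'yaw %.2f'%np.degrees(np.arctan2(v[1,0],v[0,0])),'zax',np.round(v[:,2],4),'F',np.round(s['force'],1),'w %.3f g %.0f'%(s['width'],s['grip_force']));return s
def delta(target):  # world target TCP -> tool shift
    s=bot.read_state();d=np.array(target)-s['tool_pos'];return np.round(R.from_quat(s['ee_rot']).as_matrix().T@d,4)
def rep(c,name,specs):
    for k,h,a in specs:
        for b,ce,px in blobs(c,k,a):
            P=ray(c,px,h)[:,:2]*1000; r=cv2.minEnclosingCircle(P.astype(np.float32)) if k in('red','green') else cv2.minAreaRect(P.astype(np.float32))
            print(name,k,np.round(ce),'ray@%.3f'%h,np.round(ray(c,ce,h)[0]*1000,1),'depth',np.round(np.median(pts(c,px),0)*1000,1),[np.round(x,1) for x in r])
E
python3 - <<'E'
from h import *
s=st(); c=cam('wrist'); cv2.imwrite('pics/w1.png',c['img'])
rep(c,'w',[('red',.063,300),('orange',.066,300),('green',.136,300),('blue',.114,2000)])
E
```

```text
t0.2 tcp [ 0.2276 -0.5006  0.256 ] yaw 24.45 zax [-2.e-04  5.e-04 -1.e+00] F [ 0.1 -0.9 -0.6] w 1.002 g 0
w blue [357.   9.] ray@0.114 [ 366.3 -462.8  114. ] depth [ 400.  -462.6    1. ] [array([ 362.5, -459.2]), array([13. , 80.9]), np.float64(24.5)]
w blue [555.  28.] ray@0.114 [ 407.  -577.9  114. ] depth [ 456.9 -624.7    2. ] [array([ 408.7, -571.5]), array([79. , 20.9]), np.float64(84.3)]
```

View pics/w1.png

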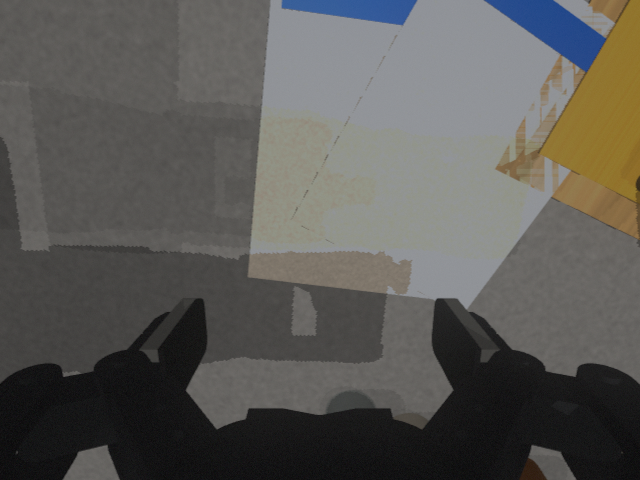

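The view is from the start pose, showing the bench, papers and the open fingers at rows 300+. The plan was refused, so I'll try it with every field given and rounder numbers.

{"op": "play_rows", "data": {"plan": [{"dx":0,"dy":0,"dz":0,"wx":0,"wy":0,"wz":-0.27,"hand":1}]}}

```text
t: 0.4
tool_pos: [0.2277, -0.5006, 0.2562]
ee_rot: [0.961, 0.277, 0.0, -0.0]
force: [0.3, -0.4, -0.4]
width: 0.999
grip_force: 0.0
```

{"op": "play_rows", "data": {"plan": [{"wz":-0.27,"hand":1},{"wz":-0.27,"hand":1},{"wz":-0.27,"hand":1},{"wz":-0.27,"hand":1},{"wz":-0.27,"hand":1},{"wz":-0.27,"hand":1},{"wz":-0.26,"hand":1},{"dx":0.033,"dy":0.025,"hand":1},{"dx":0.033,"dy":0.025,"hand":1},{"dx":0.033,"dy":0.025,"hand":1},{"dx":0.033,"dy":0.025,"hand":1},{"dx":0.033,"dy":0.025,"hand":1},{"dx":0.033,"dy":0.025,"hand":1},{"dx":0.033,"dy":0.025,"hand":1},{"dx":0.033,"dy":0.025,"hand":1},{"dx":0.033,"dy":0.025,"hand":1},{"dx":0.033,"dy":0.025,"hand":1},{"dx":0.033,"dy":0.025,"hand":1},{"dx":0.033,"dy":0.025,"hand":-1}]}}

```text
validation failed for argument at $.pl...
```

```bash
python3 - <<'E'
from h import *
s=st(); c=cam('wrist'); cv2.imwrite('pics/w2.png',c['img'])
rep(c,'w',[('red',.063,300),('orange',.066,300),('green',.136,300),('blue',.114,2000)])
E
```

```text
t0.4 tcp [ 0.2277 -0.5006  0.2562] yaw 32.22 zax [-0.e+00  2.e-04 -1.e+00] F [ 0.3 -0.4 -0.4] w 0.999 g 0
w blue [391.  13.] ray@0.114 [ 369.  -463.6  114. ] depth [ 405.1 -467.1    1.1] [array([ 368.7, -454.9]), array([20.8, 82.7]), np.float64(17.3)]
w blue [555.  48.] ray@0.114 [ 407.7 -560.9  114. ] depth [ 460.  -602.4    2. ] [array([ 408.4, -557.3]), array([103.1,  20.7]), np.float64(84.3)]
```

View pics/w2.png

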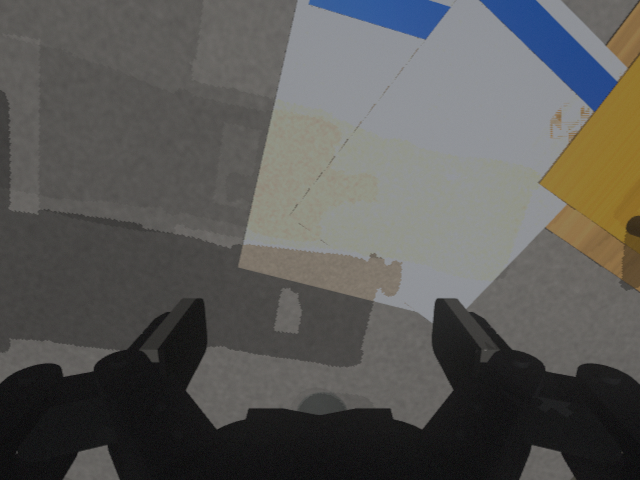

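Same bench view, turned 8°. So every field seems to be required in each row.

{"op": "play_rows", "data": {"plan": [{"dx":0,"dy":0,"dz":0,"wx":0,"wy":0,"wz":-0.27,"hand":1},{"dx":0,"dy":0,"dz":0,"wx":0,"wy":0,"wz":-0.27,"hand":1},{"dx":0,"dy":0,"dz":0,"wx":0,"wy":0,"wz":-0.27,"hand":1},{"dx":0,"dy":0,"dz":0,"wx":0,"wy":0,"wz":-0.27,"hand":1},{"dx":0,"dy":0,"dz":0,"wx":0,"wy":0,"wz":-0.27,"hand":1},{"dx":0,"dy":0,"dz":0,"wx":0,"wy":0,"wz":-0.27,"hand":1},{"dx":0,"dy":0,"dz":0,"wx":0,"wy":0,"wz":-0.26,"hand":1},{"dx":0.033,"dy":0.025,"dz":0,"wx":0,"wy":0,"wz":0,"hand":1},{"dx":0.033,"dy":0.025,"dz":0,"wx":0,"wy":0,"wz":0,"hand":1},{"dx":0.033,"dy":0.025,"dz":0,"wx":0,"wy":0,"wz":0,"hand":1},{"dx":0.033,"dy":0.025,"dz":0,"wx":0,"wy":0,"wz":0,"hand":1},{"dx":0.033,"dy":0.025,"dz":0,"wx":0,"wy":0,"wz":0,"hand":1},{"dx":0.033,"dy":0.025,"dz":0,"wx":0,"wy":0,"wz":0,"hand":1},{"dx":0.033,"dy":0.025,"dz":0,"wx":0,"wy":0,"wz":0,"hand":1},{"dx":0.033,"dy":0.025,"dz":0,"wx":0,"wy":0,"wz":0,"hand":1},{"dx":0.033,"dy":0.025,"dz":0,"wx":0,"wy":0,"wz":0,"hand":1},{"dx":0.033,"dy":0.025,"dz":0,"wx":0,"wy":0,"wz":0,"hand":1},{"dx":0.033,"dy":0.025,"dz":0,"wx":0,"wy":0,"wz":0,"hand":1},{"dx":0.033,"dy":0.025,"dz":0,"wx":0,"wy":0,"wz":0,"hand":-1}]}}

```text
t: 2.35
tool_pos: [0.5552, -0.1248, 0.2563]
ee_rot: [0.732, 0.681, 0.0, 0.0]
force: [-0.2, -0.3, -0.0]
width: 0.858
grip_force: 0.0
```

```bash
python3 - <<'E'
from h import *
s=st(); c=cam('wrist'); cv2.imwrite('pics/w3.png',c['img'])
rep(c,'w',[('red',.063,300),('orange',.066,300),('green',.136,300),('blue',.114,2000)])
E
```

```text
t2.4 tcp [ 0.5552 -0.1248  0.2563] yaw 85.91 zax [ 1.e-04 -0.e+00 -1.e+00] F [-0.2 -0.3 -0. ] w 0.858 g 0
w red [170. 195.] ray@0.063 [434.9 -97.1  63. ] depth [434.5 -97.1  62. ] [array([434.9, -97.3]), np.float64(17.6)]
w orange [389. 237.] ray@0.066 [ 613.1 -144.    66. ] depth [ 613.1 -144.1   65.6] [array([ 613. , -144.2]), array([39.1, 29.5]), np.float64(86.0)]
w green [186. 188.] ray@0.136 [475.4 -84.  136. ] depth [445.9 -91.6  47.8] [array([468.3, -86.6]), np.float64(14.0)]
w blue [414.  14.] ray@0.114 [623.8   8.8 114. ] depth [623.9   8.8 113.4] [array([623.5,   8.2]), array([16.9, 93.9]), np.float64(85.9)]
```

View pics/w3.png

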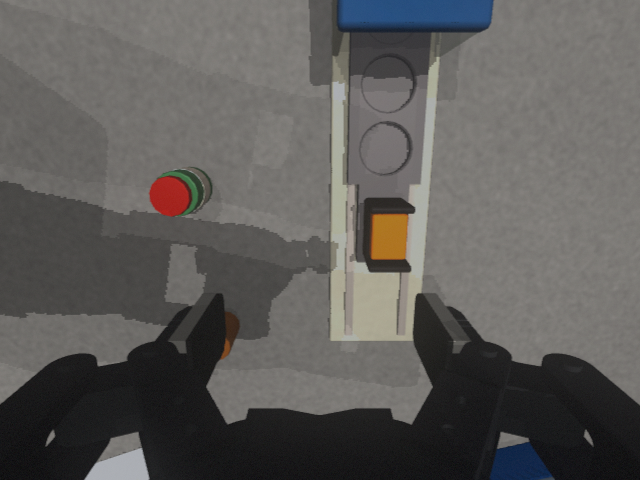

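The wrist view (TCP height 0.256) shows jar A's cap at (170,195), the orange thumb at (389,237), nests 1 and 2 at (386,148) and (388,84), and the hood edge at row 30. Next I go above the thumb with the fingers shut.

{"op": "play_rows", "data": {"plan": [{"dx":-0.005,"dy":0.02,"dz":0,"wx":0,"wy":0,"wz":0,"hand":-1},{"dx":-0.005,"dy":0.02,"dz":0,"wx":0,"wy":0,"wz":0,"hand":-1},{"dx":-0.005,"dy":0.019,"dz":0,"wx":0,"wy":0,"wz":0,"hand":-1},{"dx":0,"dy":0,"dz":0.04,"wx":0,"wy":0,"wz":0,"hand":-1},{"dx":0,"dy":0,"dz":0.04,"wx":0,"wy":0,"wz":0,"hand":-1},{"dx":0,"dy":0,"dz":0.04,"wx":0,"wy":0,"wz":0,"hand":-1},{"dx":0,"dy":0,"dz":0.03,"wx":0,"wy":0,"wz":0,"hand":-1},{"dx":0,"dy":0,"dz":0.01,"wx":0,"wy":0,"wz":0,"hand":-1},{"dx":0,"dy":0,"dz":0,"wx":0,"wy":0,"wz":0,"hand":-1}]}}

```text
t: 3.3
tool_pos: [0.6118, -0.1453, 0.0955]
ee_rot: [0.731, 0.682, -0.0, -0.001]
force: [-0.5, 0.2, 0.0]
width: -0.004
grip_force: 0.0
```

{"op": "play_rows", "data": {"plan": [{"dx":0,"dy":0,"dz":0.005,"wx":0,"wy":0,"wz":0,"hand":-1},{"dx":0,"dy":0,"dz":0.005,"wx":0,"wy":0,"wz":0,"hand":-1},{"dx":0,"dy":0,"dz":0.001,"wx":0,"wy":0,"wz":0,"hand":-1},{"dx":0,"dy":0,"dz":0,"wx":0,"wy":0,"wz":0,"hand":-1}]}}

```text
t: 3.7
tool_pos: [0.6131, -0.1456, 0.0871]
ee_rot: [0.731, 0.682, 0.001, 0.002]
force: [0.2, -0.6, 7.3]
width: 0.003
grip_force: 3.6
```

{"op": "play_rows", "data": {"plan": [{"dx":0,"dy":0,"dz":0.003,"wx":0,"wy":0,"wz":0,"hand":-1},{"dx":0,"dy":0,"dz":0,"wx":0,"wy":0,"wz":0,"hand":-1},{"dx":0,"dy":0,"dz":0,"wx":0,"wy":0,"wz":0,"hand":-1}]}}

```text
t: 4.0
tool_pos: [0.6132, -0.1457, 0.085]
ee_rot: [0.731, 0.682, 0.001, 0.002]
force: [-3.2, -0.5, 13.7]
width: -0.001
grip_force: 6.7
```

{"op": "play_rows", "data": {"plan": [{"dx":-0.01,"dy":0,"dz":0,"wx":0,"wy":0,"wz":0,"hand":-1},{"dx":-0.01,"dy":0,"dz":0,"wx":0,"wy":0,"wz":0,"hand":-1},{"dx":-0.01,"dy":0,"dz":0,"wx":0,"wy":0,"wz":0,"hand":-1},{"dx":-0.01,"dy":0,"dz":0,"wx":0,"wy":0,"wz":0,"hand":-1},{"dx":-0.01,"dy":0,"dz":0,"wx":0,"wy":0,"wz":0,"hand":-1},{"dx":-0.01,"dy":0,"dz":0,"wx":0,"wy":0,"wz":0,"hand":-1},{"dx":-0.01,"dy":0,"dz":0,"wx":0,"wy":0,"wz":0,"hand":-1}]}}

```text
t: 4.7
tool_pos: [0.6082, -0.2159, 0.085]
ee_rot: [0.731, 0.682, 0.001, 0.002]
force: [-3.5, 1.3, 13.9]
width: 0.001
grip_force: 6.7
```

{"op": "play_rows", "data": {"plan": [{"dx":-0.01,"dy":0,"dz":0,"wx":0,"wy":0,"wz":0,"hand":-1},{"dx":-0.01,"dy":0,"dz":0,"wx":0,"wy":0,"wz":0,"hand":-1},{"dx":-0.005,"dy":0,"dz":0,"wx":0,"wy":0,"wz":0,"hand":-1},{"dx":-0.003,"dy":0,"dz":0,"wx":0,"wy":0,"wz":0,"hand":-1}]}}

```text
t: 5.1
tool_pos: [0.6066, -0.2429, 0.0849]
ee_rot: [0.731, 0.682, 0.001, 0.001]
force: [0.6, 8.8, 13.1]
width: 0.001
grip_force: 6.5
```

{"op": "play_rows", "data": {"plan": [{"dx":-0.004,"dy":0,"dz":0,"wx":0,"wy":0,"wz":0,"hand":-1},{"dx":0,"dy":0,"dz":0,"wx":0,"wy":0,"wz":0,"hand":-1}]}}

```text
t: 5.3
tool_pos: [0.6064, -0.2461, 0.0849]
ee_rot: [0.731, 0.682, 0.002, 0.001]
force: [-0.4, 11.7, 13.8]
width: -0.003
grip_force: 11.9
```

{"op": "play_rows", "data": {"plan": [{"dx":0,"dy":0,"dz":-0.01,"wx":0,"wy":0,"wz":0,"hand":-1},{"dx":0,"dy":0,"dz":-0.03,"wx":0,"wy":0,"wz":0,"hand":-1},{"dx":0.0,"dy":0,"dz":-0.045,"wx":0,"wy":0,"wz":0,"hand":-1},{"dx":0.03,"dy":-0.02,"dz":-0.035,"wx":0,"wy":0,"wz":0,"hand":1},{"dx":0.03,"dy":-0.02,"dz":-0.035,"wx":0,"wy":0,"wz":0,"hand":1},{"dx":0.03,"dy":-0.02,"dz":-0.025,"wx":0,"wy":0,"wz":0,"hand":1},{"dx":0,"dy":0,"dz":0,"wx":0,"wy":0,"wz":0,"hand":1}]}}

```text
t: 6.0
tool_pos: [0.5514, -0.151, 0.2673]
ee_rot: [0.73, 0.683, 0.002, 0.003]
force: [0.4, -0.1, 0.9]
width: 0.68
grip_force: 0.0
```

```bash
cat >> h.py <<'E'
AX=np.array([np.cos(TH),np.sin(TH)])
def nests(c,th):  # refine: dark pocket outlines near predictions from thumb point
    g=cv2.GaussianBlur(cv2.cvtColor(c['img'],cv2.COLOR_BGR2GRAY),(3,3),0)
    cs=cv2.HoughCircles(g,cv2.HOUGH_GRADIENT,1,25,param1=60,param2=18,minRadius=18,maxRadius=40)
    if cs is None: return
    for u,v,r in cs[0]:
        P=ray(c,[[u,v],[u+r,v]],.028)
        if abs(np.linalg.norm(P[1]-P[0])-.0225)<.004: print('circle',u,v,r,np.round(P[0]*1000,1),'along/across thumb',np.round(np.array([(P[0,:2]-th)@AX,(P[0,:2]-th)@[AX[1],-AX[0]]])*1000,1))
E
python3 - <<'E'
from h import *
s=st(); c=cam('wrist'); cv2.imwrite('pics/w4.png',c['img'])
rep(c,'w',[('red',.063,300),('orange',.066,300)])
b=max(blobs(c,'orange',300),key=lambda b:b[0][4]); nests(c,ray(c,b[1],.066)[0,:2])
E
```

```text
t6.0 tcp [ 0.5514 -0.151   0.2673] yaw 86.17 zax [ 0.0074 -0.0021 -1.    ] F [ 0.4 -0.1  0.9] w 0.680 g 0
w red [172. 161.] ray@0.063 [434.7 -97.4  63. ] depth [434.3 -97.4  62. ] [array([434.6, -97.6]), np.float64(17.3)]
w orange [381. 301.] ray@0.066 [ 604.4 -233.9   66. ] depth [ 604.3 -233.5   65.7] [array([ 606. , -234.9]), array([37.9, 29.1]), np.float64(83.7)]
circle 380.5 216.5 22.1 [ 612.2 -163.8   28. ] along/across thumb [70.4  2.9]
circle 383.5 96.5 25.1 [617.3 -55.7  28. ] along/across thumb [178.6   0.4]
circle 380.5 157.5 23.8 [ 613.5 -108.3   28. ] along/across thumb [125.8   0.3]
circle 171.5 160.5 20.2 [421.5 -98.2  28. ] along/across thumb [ 122.6 -192. ]
```

View pics/w4.png

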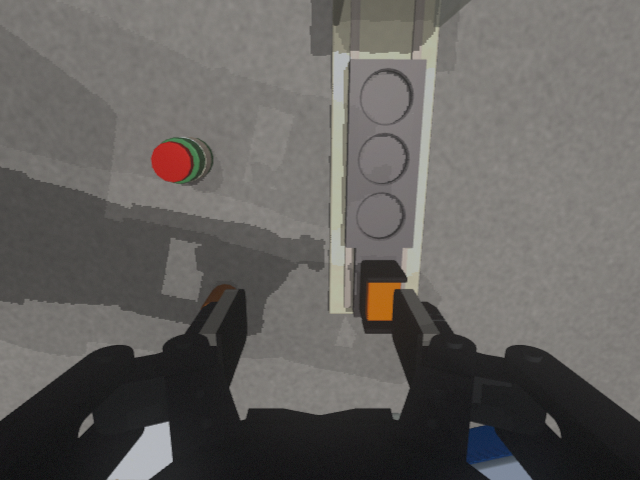

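The carriage moved 90 mm and is out, locked and with the thumb up. The nests show at (381,216), (381,157) and (384,96), 71, 125 and 179 mm from the thumb as expected. Now jar A.

{"op": "play_rows", "data": {"plan": [{"dx":0.012,"dy":-0.03,"dz":0.03,"wx":0,"wy":0,"wz":0,"hand":1},{"dx":0.012,"dy":-0.03,"dz":0.03,"wx":0,"wy":0,"wz":0,"hand":1},{"dx":0.012,"dy":-0.03,"dz":0.03,"wx":0,"wy":0,"wz":0,"hand":1},{"dx":0.01,"dy":-0.03,"dz":0.03,"wx":0,"wy":0,"wz":0,"hand":1},{"dx":0,"dy":0,"dz":0,"wx":0,"wy":0,"wz":0,"hand":1},{"dx":0,"dy":0,"dz":0,"wx":0,"wy":0,"wz":0,"hand":1}]}}

```text
t: 6.65
tool_pos: [0.4353, -0.0998, 0.1417]
ee_rot: [0.731, 0.682, -0.0, -0.0]
force: [0.3, -0.2, 0.6]
width: 1.002
grip_force: 0.0
```

```bash
python3 - <<'E'
from h import *
st(); c=cam('wrist'); rep(c,'w',[('red',.063,300)])
c=cam('top'); rep(c,'t',[('red',.063,100)])
print(delta([.4346,-.0974,.038]))
E
```

```text
t6.7 tcp [ 0.4353 -0.0998  0.1417] yaw 86.02 zax [-6.e-04  1.e-04 -1.e+00] F [ 0.3 -0.2  0.6] w 1.002 g 0
w red [314. 257.] ray@0.063 [433.4 -96.   63. ] depth [433.5 -96.3  61.9] [array([433.3, -96.2]), np.float64(17.1)]
t red [232. 285.] ray@0.063 [458.4 218.4  63. ] depth [458.  218.3  65. ] [array([458.4, 218.4]), np.float64(16.0)]
[ 0.0026 -0.0021  0.1047]
```

{"op": "play_rows", "data": {"plan": [{"dx":0.003,"dy":-0.001,"dz":0.03,"wx":0,"wy":0,"wz":0,"hand":1},{"dx":0,"dy":0,"dz":0.03,"wx":0,"wy":0,"wz":0,"hand":1},{"dx":0,"dy":0,"dz":0.03,"wx":0,"wy":0,"wz":0,"hand":1},{"dx":0,"dy":0,"dz":0.014,"wx":0,"wy":0,"wz":0,"hand":1},{"dx":0,"dy":0,"dz":0,"wx":0,"wy":0,"wz":0,"hand":-1},{"dx":0,"dy":0,"dz":0,"wx":0,"wy":0,"wz":0,"hand":-1},{"dx":0,"dy":0,"dz":0,"wx":0,"wy":0,"wz":0,"hand":-1},{"dx":0,"dy":0,"dz":0,"wx":0,"wy":0,"wz":0,"hand":-1},{"dx":0,"dy":0,"dz":0,"wx":0,"wy":0,"wz":0,"hand":-1},{"dx":0,"dy":0,"dz":0,"wx":0,"wy":0,"wz":0,"hand":-1}]}}

```text
t: 7.75
tool_pos: [0.4351, -0.0966, 0.0393]
ee_rot: [0.731, 0.682, 0.001, 0.001]
force: [-1.2, -0.6, 6.0]
width: 0.452
grip_force: 59.7
```

{"op": "play_rows", "data": {"plan": [{"dx":0,"dy":0,"dz":-0.02,"wx":0,"wy":0,"wz":0,"hand":-1},{"dx":0,"dy":0,"dz":-0.03,"wx":0,"wy":0,"wz":0,"hand":-1},{"dx":-0.007,"dy":0.025,"dz":-0.01,"wx":0,"wy":0,"wz":0,"hand":-1},{"dx":-0.009,"dy":0.03,"dz":0,"wx":0,"wy":0,"wz":0,"hand":-1},{"dx":-0.009,"dy":0.03,"dz":0,"wx":0,"wy":0,"wz":0,"hand":-1},{"dx":-0.009,"dy":0.03,"dz":0,"wx":0,"wy":0,"wz":0,"hand":-1},{"dx":-0.009,"dy":0.03,"dz":0,"wx":0,"wy":0,"wz":0,"hand":-1},{"dx":-0.007,"dy":0.025,"dz":0,"wx":0,"wy":0,"wz":0,"hand":-1},{"dx":-0.004,"dy":0.01,"dz":0,"wx":0,"wy":0,"wz":0,"hand":-1},{"dx":0,"dy":0,"dz":0,"wx":0,"wy":0,"wz":0,"hand":-1},{"dx":0,"dy":0,"dz":0,"wx":0,"wy":0,"wz":0,"hand":-1}]}}

```text
t: 8.85
tool_pos: [0.6097, -0.1624, 0.0982]
ee_rot: [0.731, 0.682, 0.0, -0.0]
force: [-1.0, 0.3, -0.5]
width: 0.451
grip_force: 60.7
```

```bash
python3 - <<'E'
from h import *
s=st(); c=cam('wrist'); rep(c,'w',[('red',.122,300),('orange',.066,300)])
b=max(blobs(c,'red',300),key=lambda b:b[0][4]); P=pts(c,b[2]); print('cap z',np.median(P[:,2]), 'off', (np.median(P,0)-s['tool_pos'])*1000)
print(delta([.611,-.163,.0]))
E
```

```text
t8.8 tcp [ 0.6097 -0.1624  0.0982] yaw 86.05 zax [ 0.  0. -1.] F [-1.   0.3 -0.5] w 0.451 g 61
w red [319. 367.] ray@0.122 [ 611.  -158.1  122. ] depth [ 611.1 -159.2  120.6] [array([ 610.9, -159.7]), np.float64(17.5)]
cap z 0.12064025876354079 off [ 1.35447224  3.18881462 22.40498334]
[-0.0006  0.0015  0.0983]
```

{"op": "play_rows", "data": {"plan": [{"dx":-0.002,"dy":0.001,"dz":0.015,"wx":0,"wy":0,"wz":0,"hand":-1},{"dx":0,"dy":0,"dz":0.012,"wx":0,"wy":0,"wz":0,"hand":-1},{"dx":0,"dy":0,"dz":0.005,"wx":0,"wy":0,"wz":0,"hand":-1},{"dx":0,"dy":0,"dz":0.003,"wx":0,"wy":0,"wz":0,"hand":-1},{"dx":0,"dy":0,"dz":0,"wx":0,"wy":0,"wz":0,"hand":-1}]}}

```text
t: 9.4
tool_pos: [0.6108, -0.1645, 0.0624]
ee_rot: [0.731, 0.682, -0.0, -0.0]
force: [-0.3, 0.0, -1.3]
width: 0.453
grip_force: 60.6
```

{"op": "play_rows", "data": {"plan": [{"dx":0,"dy":0,"dz":0.003,"wx":0,"wy":0,"wz":0,"hand":-1},{"dx":0,"dy":0,"dz":0.001,"wx":0,"wy":0,"wz":0,"hand":-1},{"dx":0,"dy":0,"dz":0,"wx":0,"wy":0,"wz":0,"hand":-1}]}}

```text
t: 9.7
tool_pos: [0.6111, -0.1646, 0.0594]
ee_rot: [0.731, 0.682, 0.0, 0.0]
force: [-1.8, 0.1, 2.2]
width: 0.455
grip_force: 61.0
```

{"op": "play_rows", "data": {"plan": [{"dx":0,"dy":0,"dz":0,"wx":0,"wy":0,"wz":0,"hand":1},{"dx":0,"dy":0,"dz":0,"wx":0,"wy":0,"wz":0,"hand":1},{"dx":0,"dy":0,"dz":0,"wx":0,"wy":0,"wz":0,"hand":1},{"dx":0,"dy":0,"dz":-0.02,"wx":0,"wy":0,"wz":0,"hand":1},{"dx":0,"dy":0,"dz":-0.04,"wx":0,"wy":0,"wz":0,"hand":1},{"dx":0,"dy":0,"dz":-0.01,"wx":0,"wy":0,"wz":0,"hand":-1},{"dx":0,"dy":0,"dz":0,"wx":0,"wy":0,"wz":0,"hand":-1},{"dx":0,"dy":0,"dz":0,"wx":0,"wy":0,"wz":0,"hand":-1},{"dx":0,"dy":0,"dz":0,"wx":0,"wy":0,"wz":0,"hand":-1},{"dx":0,"dy":0,"dz":0,"wx":0,"wy":0,"wz":0,"hand":-1},{"dx":0,"dy":0,"dz":0,"wx":0,"wy":0,"wz":0,"hand":-1},{"dx":0,"dy":0,"dz":0,"wx":0,"wy":0,"wz":0,"hand":-1}]}}

```text
t: 10.9
tool_pos: [0.6109, -0.1646, 0.1285]
ee_rot: [0.731, 0.682, -0.0, -0.0]
force: [-0.7, -0.5, 0.0]
width: -0.002
grip_force: 0.0
```

{"op": "play_rows", "data": {"plan": [{"dx":0,"dy":0,"dz":0.015,"wx":0,"wy":0,"wz":0,"hand":-1},{"dx":0,"dy":0,"dz":0.008,"wx":0,"wy":0,"wz":0,"hand":-1},{"dx":0,"dy":0,"dz":0.006,"wx":0,"wy":0,"wz":0,"hand":-1},{"dx":0,"dy":0,"dz":0,"wx":0,"wy":0,"wz":0,"hand":-1},{"dx":0,"dy":0,"dz":0,"wx":0,"wy":0,"wz":0,"hand":-1}]}}

```text
t: 11.4
tool_pos: [0.6119, -0.1648, 0.103]
ee_rot: [0.731, 0.682, 0.001, 0.002]
force: [-10.1, 2.8, 30.6]
width: 0.002
grip_force: 15.5
```

{"op": "play_rows", "data": {"plan": [{"dx":0,"dy":0,"dz":-0.02,"wx":0,"wy":0,"wz":0,"hand":-1},{"dx":0,"dy":0,"dz":-0.045,"wx":0,"wy":0,"wz":0,"hand":-1},{"dx":0,"dy":-0.01,"dz":-0.04,"wx":0,"wy":0,"wz":0,"hand":1},{"dx":0.037,"dy":-0.018,"dz":0,"wx":0,"wy":0,"wz":0,"hand":1},{"dx":0.037,"dy":-0.018,"dz":0,"wx":0,"wy":0,"wz":0,"hand":1},{"dx":0.037,"dy":-0.018,"dz":0,"wx":0,"wy":0,"wz":0,"hand":1},{"dx":0.037,"dy":-0.018,"dz":0,"wx":0,"wy":0,"wz":0,"hand":1},{"dx":0.037,"dy":-0.018,"dz":0,"wx":0,"wy":0,"wz":0,"hand":1},{"dx":0.037,"dy":-0.018,"dz":0,"wx":0,"wy":0,"wz":0,"hand":1},{"dx":0.037,"dy":-0.018,"dz":0,"wx":0,"wy":0,"wz":0,"hand":1},{"dx":0.037,"dy":-0.018,"dz":0,"wx":0,"wy":0,"wz":0,"hand":1},{"dx":0.037,"dy":-0.018,"dz":0,"wx":0,"wy":0,"wz":0,"hand":1},{"dx":0.02,"dy":-0.01,"dz":0,"wx":0,"wy":0,"wz":0,"hand":1},{"dx":0,"dy":0,"dz":0,"wx":0,"wy":0,"wz":0,"hand":1},{"dx":0,"dy":0,"dz":0,"wx":0,"wy":0,"wz":0,"hand":1}]}}

```text
t: 12.9
tool_pos: [0.4536, 0.2001, 0.2044]
ee_rot: [0.731, 0.683, -0.0, -0.0]
force: [-0.5, -0.2, -1.1]
width: 0.997
grip_force: 0.0
```

```bash
python3 - <<'E'
from h import *
st(); c=cam('wrist'); cv2.imwrite('pics/w5.png',c['img']); rep(c,'w',[('red',.065,300)])
rep(c,'w',[('blue',.014,2000)])
c=cam('scene');rep(c,'s',[('red',.065,60)])
E
```

```text
t12.9 tcp [0.4536 0.2001 0.2044] yaw 86.10 zax [-6.e-04 -4.e-04 -1.e+00] F [-0.5 -0.2 -1.1] w 0.997 g 0
w red [322. 209.] ray@0.065 [457.9 217.8  65. ] depth [457.9 217.7  64. ] [array([457.9, 217.7]), np.float64(16.8)]
w blue [357.  26.] ray@0.014 [491.9 341.6  14. ] depth [496.4 344.5   4. ] [array([484.2, 338.6]), array([ 40.1, 230. ]), np.float64(86.1)]
w blue [583. 315.] ray@0.014 [682.7  97.1  14. ] depth [606.8 154.8 113.4] [array([693.7,  86.9]), array([125.1, 106.4]), np.float64(87.0)]
s red [421. 236.] ray@0.065 [464.3 214.4  65. ] depth [462.2 215.9  62.3] [array([463.5, 213. ]), np.float64(20.8)]
s red [254. 292.] ray@0.065 [ 601.1 -165.3   65. ] depth [ 615.3 -165.7   76.1] [array([ 601. , -165.4]), np.float64(19.9)]
```

{"op": "play_rows", "data": {"plan": [{"dx":0.018,"dy":0.003,"dz":0.02,"wx":0,"wy":0,"wz":0,"hand":1},{"dx":0,"dy":0,"dz":0.04,"wx":0,"wy":0,"wz":0,"hand":1},{"dx":0,"dy":0,"dz":0.04,"wx":0,"wy":0,"wz":0,"hand":1},{"dx":0,"dy":0,"dz":0.04,"wx":0,"wy":0,"wz":0,"hand":1},{"dx":0,"dy":0,"dz":0.026,"wx":0,"wy":0,"wz":0,"hand":1},{"dx":0,"dy":0,"dz":0,"wx":0,"wy":0,"wz":0,"hand":1},{"dx":0,"dy":0,"dz":0,"wx":0,"wy":0,"wz":0,"hand":-1},{"dx":0,"dy":0,"dz":0,"wx":0,"wy":0,"wz":0,"hand":-1},{"dx":0,"dy":0,"dz":0,"wx":0,"wy":0,"wz":0,"hand":-1},{"dx":0,"dy":0,"dz":0,"wx":0,"wy":0,"wz":0,"hand":-1},{"dx":0,"dy":0,"dz":0,"wx":0,"wy":0,"wz":0,"hand":-1},{"dx":0,"dy":0,"dz":0,"wx":0,"wy":0,"wz":0,"hand":-1}]}}

```text
t: 14.2
tool_pos: [0.4587, 0.2181, 0.0406]
ee_rot: [0.731, 0.682, 0.001, 0.001]
force: [-1.6, -2.6, 10.0]
width: 0.454
grip_force: 59.5
```

{"op": "play_rows", "data": {"plan": [{"dx":0,"dy":0,"dz":-0.02,"wx":0,"wy":0,"wz":0,"hand":-1},{"dx":0,"dy":0,"dz":-0.04,"wx":0,"wy":0,"wz":0,"hand":-1},{"dx":-0.02,"dy":0,"dz":-0.03,"wx":0,"wy":0,"wz":0,"hand":-1},{"dx":-0.04,"dy":0,"dz":0,"wx":0,"wy":0,"wz":0,"hand":-1},{"dx":-0.04,"dy":0,"dz":0,"wx":0,"wy":0,"wz":0,"hand":-1},{"dx":-0.04,"dy":0,"dz":0,"wx":0,"wy":0,"wz":0,"hand":-1},{"dx":-0.04,"dy":0,"dz":0,"wx":0,"wy":0,"wz":0,"hand":-1},{"dx":-0.04,"dy":0,"dz":0,"wx":0,"wy":0,"wz":0,"hand":-1},{"dx":-0.035,"dy":0.01,"dz":0,"wx":0,"wy":0,"wz":0,"hand":-1},{"dx":-0.03,"dy":0.03,"dz":0,"wx":0,"wy":0,"wz":0,"hand":-1},{"dx":-0.02,"dy":0.035,"dz":0,"wx":0,"wy":0,"wz":0,"hand":-1},{"dx":-0.01,"dy":0.035,"dz":0,"wx":0,"wy":0,"wz":0,"hand":-1},{"dx":0,"dy":0.035,"dz":0,"wx":0,"wy":0,"wz":0,"hand":-1},{"dx":0,"dy":0.025,"dz":0,"wx":0,"wy":0,"wz":0,"hand":-1},{"dx":0,"dy":0.008,"dz":0,"wx":0,"wy":0,"wz":0,"hand":-1},{"dx":0,"dy":0,"dz":0,"wx":0,"wy":0,"wz":0,"hand":-1},{"dx":0,"dy":0,"dz":0,"wx":0,"wy":0,"wz":0,"hand":-1}]}}

```text
t: 15.9
tool_pos: [0.613, -0.1085, 0.1291]
ee_rot: [0.731, 0.682, -0.0, -0.0]
force: [0.0, -0.5, -1.4]
width: 0.457
grip_force: 60.7
```

```bash
python3 - <<'E'
from h import *
s=st(); c=cam('wrist'); cv2.imwrite('pics/w6.png',c['img']); rep(c,'w',[('red',.153,300)])
print(delta([.6147,-.109,.0]))
c=cam('scene');rep(c,'s',[('red',.078,60)]);c=cam('top');rep(c,'t',[('red',.078,60)])
E
```

```text
t15.9 tcp [ 0.613  -0.1085  0.1291] yaw 86.05 zax [-4.e-04  1.e-04 -1.e+00] F [ 0.  -0.5 -1.4] w 0.457 g 61
w red [319. 368.] ray@0.153 [ 614.4 -104.3  153. ] depth [ 614.5 -104.9  152.3] [array([ 614.5, -106.1]), np.float64(17.6)]
[-0.0004  0.0018  0.1292]
s red [254. 293.] ray@0.078 [ 617.  -166.2   78. ] depth [ 614.8 -166.3   76.2] [array([ 616.7, -166.1]), np.float64(19.3)]
```

View pics/w6.png

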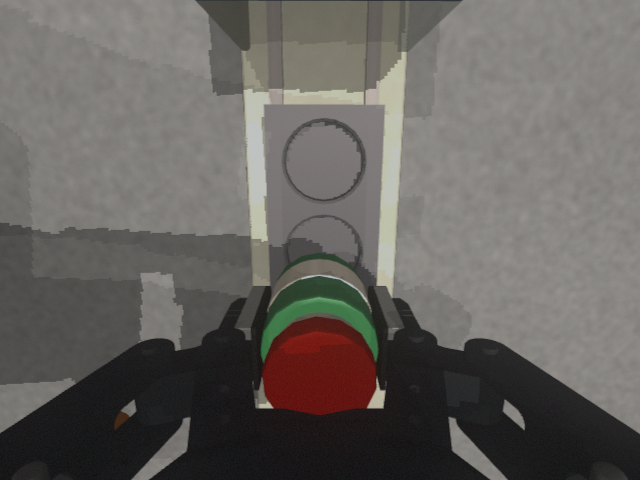

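Jar B is held centred (cap at (319,368)) and nests 3 and 2 lie ahead and below. Now I lower it.

{"op": "play_rows", "data": {"plan": [{"dx":-0.0015,"dy":0.0015,"dz":0.03,"wx":0,"wy":0,"wz":0,"hand":-1},{"dx":0,"dy":0,"dz":0.022,"wx":0,"wy":0,"wz":0,"hand":-1},{"dx":0,"dy":0,"dz":0.007,"wx":0,"wy":0,"wz":0,"hand":-1},{"dx":0,"dy":0,"dz":0.004,"wx":0,"wy":0,"wz":0,"hand":-1},{"dx":0,"dy":0,"dz":0.002,"wx":0,"wy":0,"wz":0,"hand":-1},{"dx":0,"dy":0,"dz":0,"wx":0,"wy":0,"wz":0,"hand":-1}]}}

```text
t: 16.65
tool_pos: [0.6155, -0.1103, 0.0648]
ee_rot: [0.731, 0.682, 0.0, 0.001]
force: [-0.7, -0.0, -2.2]
width: 0.449
grip_force: 60.7
```

{"op": "play_rows", "data": {"plan": [{"dx":0,"dy":0,"dz":0.003,"wx":0,"wy":0,"wz":0,"hand":-1},{"dx":0,"dy":0,"dz":0.002,"wx":0,"wy":0,"wz":0,"hand":-1},{"dx":0,"dy":0,"dz":0.001,"wx":0,"wy":0,"wz":0,"hand":-1},{"dx":0,"dy":0,"dz":0,"wx":0,"wy":0,"wz":0,"hand":-1}]}}

```text
t: 17.05
tool_pos: [0.6157, -0.1104, 0.0606]
ee_rot: [0.731, 0.682, 0.0, 0.001]
force: [-12.2, 1.8, 23.6]
width: 0.452
grip_force: 63.2
```

{"op": "play_rows", "data": {"plan": [{"dx":0,"dy":0,"dz":-0.001,"wx":0,"wy":0,"wz":0,"hand":1},{"dx":0,"dy":0,"dz":0,"wx":0,"wy":0,"wz":0,"hand":1},{"dx":0,"dy":0,"dz":0,"wx":0,"wy":0,"wz":0,"hand":1},{"dx":0,"dy":0,"dz":-0.02,"wx":0,"wy":0,"wz":0,"hand":1},{"dx":0,"dy":0,"dz":-0.04,"wx":0,"wy":0,"wz":0,"hand":1},{"dx":0,"dy":0,"dz":-0.01,"wx":0,"wy":0,"wz":0,"hand":-1},{"dx":0,"dy":0,"dz":0,"wx":0,"wy":0,"wz":0,"hand":-1},{"dx":0,"dy":0,"dz":0,"wx":0,"wy":0,"wz":0,"hand":-1},{"dx":0,"dy":0,"dz":0,"wx":0,"wy":0,"wz":0,"hand":-1},{"dx":0,"dy":0,"dz":0,"wx":0,"wy":0,"wz":0,"hand":-1},{"dx":0,"dy":0,"dz":0,"wx":0,"wy":0,"wz":0,"hand":-1},{"dx":0,"dy":0,"dz":0,"wx":0,"wy":0,"wz":0,"hand":-1}]}}

```text
t: 18.25
tool_pos: [0.6151, -0.1102, 0.1285]
ee_rot: [0.731, 0.682, -0.0, -0.0]
force: [0.0, -0.2, 0.3]
width: 0.001
grip_force: 0.0
```

{"op": "play_rows", "data": {"plan": [{"dx":0,"dy":0,"dz":0.015,"wx":0,"wy":0,"wz":0,"hand":-1},{"dx":0,"dy":0,"dz":0.008,"wx":0,"wy":0,"wz":0,"hand":-1},{"dx":0,"dy":0,"dz":0.003,"wx":0,"wy":0,"wz":0,"hand":-1},{"dx":0,"dy":0,"dz":0,"wx":0,"wy":0,"wz":0,"hand":-1},{"dx":0,"dy":0,"dz":0,"wx":0,"wy":0,"wz":0,"hand":-1}]}}

```text
t: 18.75
tool_pos: [0.6153, -0.1103, 0.103]
ee_rot: [0.731, 0.682, 0.0, 0.0]
force: [-1.3, 0.3, 7.9]
width: -0.0
grip_force: 3.9
```

{"op": "play_rows", "data": {"plan": [{"dx":0,"dy":0,"dz":0.003,"wx":0,"wy":0,"wz":0,"hand":-1},{"dx":0,"dy":0,"dz":0,"wx":0,"wy":0,"wz":0,"hand":-1},{"dx":0,"dy":0,"dz":-0.02,"wx":0,"wy":0,"wz":0,"hand":-1},{"dx":-0.02,"dy":0,"dz":-0.045,"wx":0,"wy":0,"wz":0,"hand":-1},{"dx":-0.03,"dy":0,"dz":-0.04,"wx":0,"wy":0,"wz":0,"hand":-1},{"dx":0,"dy":0,"dz":-0.04,"wx":0,"wy":0,"wz":0,"hand":-1},{"dx":0,"dy":0,"dz":0,"wx":0,"wy":0,"wz":0,"hand":-1},{"dx":0,"dy":0,"dz":0,"wx":0,"wy":0,"wz":0,"hand":-1}]}}

```text
t: 19.55
tool_pos: [0.6117, -0.1601, 0.2446]
ee_rot: [0.731, 0.682, 0.0, 0.0]
force: [-0.1, -0.5, -1.0]
width: 0.001
grip_force: 0.0
```

```bash
python3 - <<'E'
from h import *
s=st(); c=cam('wrist'); cv2.imwrite('pics/w7.png',c['img']); rep(c,'w',[('red',.078,300),('orange',.066,300)])
print(delta([.6067,-.2339,.095]))
c=cam('scene'); cv2.imwrite('pics/s7.png',c['img'][180:380,120:560])
E
```

```text
t19.6 tcp [ 0.6117 -0.1601  0.2446] yaw 86.04 zax [ 2.e-04 -0.e+00 -1.e+00] F [-0.1 -0.5 -1. ] w 0.001 g 0
w red [320. 161.] ray@0.078 [ 616.4 -111.3   78. ] depth [ 616.4 -111.2   77.7] [array([ 616.4, -111.6]), np.float64(16.5)]
w red [319. 232.] ray@0.078 [ 611.9 -164.9   78. ] depth [ 612.  -165.    77.6] [array([ 612.2, -165.1]), np.float64(17.1)]
w orange [147. 319.] ray@0.066 [ 459.2 -234.7   66. ] depth [ 452.1 -240.6   47.8] [array([ 457.6, -236.5]), array([23.2, 27.7]), np.float64(41.5)]
[-0.0743  0.0007  0.1483]
```

View pics/w7.png

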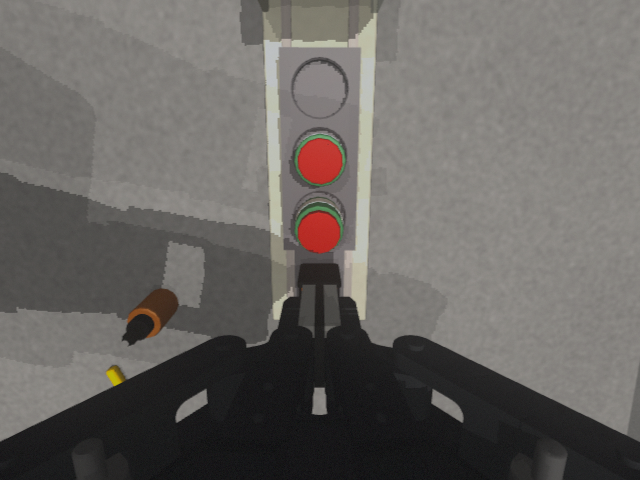

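Both caps are home at height 0.078 and seated in nests 2 and 1, at pixels (320,161) and (319,232). Now the thumb again.

{"op": "play_rows", "data": {"plan": [{"dx":-0.035,"dy":0,"dz":0,"wx":0,"wy":0,"wz":0,"hand":-1},{"dx":-0.04,"dy":0.001,"dz":0.04,"wx":0,"wy":0,"wz":0,"hand":-1},{"dx":0,"dy":0,"dz":0.05,"wx":0,"wy":0,"wz":0,"hand":-1},{"dx":0,"dy":0,"dz":0.04,"wx":0,"wy":0,"wz":0,"hand":-1},{"dx":0,"dy":0,"dz":0.018,"wx":0,"wy":0,"wz":0,"hand":-1},{"dx":0,"dy":0,"dz":0.005,"wx":0,"wy":0,"wz":0,"hand":-1},{"dx":0,"dy":0,"dz":0.006,"wx":0,"wy":0,"wz":0,"hand":-1},{"dx":0,"dy":0,"dz":0.004,"wx":0,"wy":0,"wz":0,"hand":-1},{"dx":0,"dy":0,"dz":0,"wx":0,"wy":0,"wz":0,"hand":-1},{"dx":0,"dy":0,"dz":0,"wx":0,"wy":0,"wz":0,"hand":-1}]}}

```text
t: 20.65
tool_pos: [0.6082, -0.2303, 0.0882]
ee_rot: [0.731, 0.682, 0.0, 0.001]
force: [-4.7, 2.5, 6.7]
width: -0.001
grip_force: 3.4
```

{"op": "play_rows", "data": {"plan": [{"dx":0,"dy":0,"dz":0.003,"wx":0,"wy":0,"wz":0,"hand":-1},{"dx":0,"dy":0,"dz":0.002,"wx":0,"wy":0,"wz":0,"hand":-1},{"dx":0,"dy":0,"dz":0,"wx":0,"wy":0,"wz":0,"hand":-1}]}}

```text
t: 20.95
tool_pos: [0.6085, -0.2304, 0.0849]
ee_rot: [0.731, 0.682, 0.001, 0.001]
force: [-8.9, 3.8, 20.3]
width: 0.001
grip_force: 9.7
```

{"op": "play_rows", "data": {"plan": [{"dx":0.005,"dy":0,"dz":0,"wx":0,"wy":0,"wz":0,"hand":-1},{"dx":0.008,"dy":0,"dz":0,"wx":0,"wy":0,"wz":0,"hand":-1},{"dx":0.012,"dy":0,"dz":0,"wx":0,"wy":0,"wz":0,"hand":-1},{"dx":0.012,"dy":0,"dz":0,"wx":0,"wy":0,"wz":0,"hand":-1},{"dx":0.012,"dy":0,"dz":0,"wx":0,"wy":0,"wz":0,"hand":-1},{"dx":0.012,"dy":0,"dz":0,"wx":0,"wy":0,"wz":0,"hand":-1}]}}

```text
t: 21.55
tool_pos: [0.6128, -0.1697, 0.0849]
ee_rot: [0.731, 0.682, 0.001, 0.002]
force: [-9.0, -0.8, 17.6]
width: -0.002
grip_force: 9.2
```

```bash
python3 - <<'E'
from h import *
s=st();c=cam('scene');rep(c,'s',[('red',.078,40),('orange',.06,40)])
E
```

```text
t21.6 tcp [ 0.6128 -0.1697  0.0849] yaw 86.05 zax [ 0.0033 -0.0019 -1.    ] F [-9.  -0.8 17.6] w -0.002 g 9
s red [314. 290.] ray@0.078 [625.5 -51.7  78. ] depth [624.  -51.3  76.5] [array([624.8, -52.6]), np.float64(19.8)]
s red [286. 291.] ray@0.078 [ 621.  -105.6   78. ] depth [ 619.2 -105.2   76.4] [array([ 620.5, -106.3]), np.float64(19.2)]
s orange [210. 258.] ray@0.060 [ 470.9 -246.3   60. ] depth [ 454.9 -247.    46.1] [array([ 469.4, -245.8]), array([23.2, 27.2]), np.float64(1.4)]
s orange [249. 301.] ray@0.060 [ 620.3 -176.8   60. ] depth [ 621.3 -181.4   58.2] [array([ 616.9, -173.9]), array([38.5, 33.3]), np.float64(86.4)]
```

Moving well with the jars. Continuing, up to nearly the stop.

{"op": "play_rows", "data": {"plan": [{"dx":0.012,"dy":0,"dz":0,"wx":0,"wy":0,"wz":0,"hand":-1},{"dx":0.012,"dy":0,"dz":0,"wx":0,"wy":0,"wz":0,"hand":-1},{"dx":0.012,"dy":0,"dz":0,"wx":0,"wy":0,"wz":0,"hand":-1},{"dx":0.012,"dy":0,"dz":0,"wx":0,"wy":0,"wz":0,"hand":-1},{"dx":0.012,"dy":0,"dz":0,"wx":0,"wy":0,"wz":0,"hand":-1},{"dx":0.012,"dy":0,"dz":0,"wx":0,"wy":0,"wz":0,"hand":-1},{"dx":0.012,"dy":0,"dz":0,"wx":0,"wy":0,"wz":0,"hand":-1},{"dx":0.012,"dy":0,"dz":0,"wx":0,"wy":0,"wz":0,"hand":-1},{"dx":0.012,"dy":0,"dz":0,"wx":0,"wy":0,"wz":0,"hand":-1},{"dx":0.012,"dy":0,"dz":0,"wx":0,"wy":0,"wz":0,"hand":-1},{"dx":0.008,"dy":0,"dz":0,"wx":0,"wy":0,"wz":0,"hand":-1},{"dx":0,"dy":0,"dz":0,"wx":0,"wy":0,"wz":0,"hand":-1}]}}

```text
t: 22.8
tool_pos: [0.622, -0.0407, 0.0849]
ee_rot: [0.731, 0.683, 0.001, 0.002]
force: [-6.8, 0.5, 18.3]
width: -0.001
grip_force: 9.3
```

{"op": "play_rows", "data": {"plan": [{"dx":0.006,"dy":0,"dz":0,"wx":0,"wy":0,"wz":0,"hand":-1},{"dx":0.004,"dy":0,"dz":0,"wx":0,"wy":0,"wz":0,"hand":-1},{"dx":0,"dy":0,"dz":0,"wx":0,"wy":0,"wz":0,"hand":-1}]}}

```text
t: 23.1
tool_pos: [0.6227, -0.0313, 0.0849]
ee_rot: [0.731, 0.683, 0.001, 0.002]
force: [-6.5, 0.9, 19.2]
width: -0.0
grip_force: 9.3
```

{"op": "play_rows", "data": {"plan": [{"dx":0.003,"dy":0,"dz":0,"wx":0,"wy":0,"wz":0,"hand":-1},{"dx":0.003,"dy":0,"dz":0,"wx":0,"wy":0,"wz":0,"hand":-1},{"dx":0,"dy":0,"dz":0,"wx":0,"wy":0,"wz":0,"hand":-1}]}}

```text
t: 23.4
tool_pos: [0.6236, -0.0267, 0.0849]
ee_rot: [0.731, 0.682, 0.001, 0.003]
force: [-1.9, -6.0, 15.4]
width: 0.001
grip_force: 7.5
```

```bash
python3 - <<'E'
from h import *
s=st();c=cam('scene');rep(c,'s',[('red',.078,40),('orange',.06,40)])
E
```

```text
t23.4 tcp [ 0.6236 -0.0267  0.0849] yaw 86.06 zax [ 0.0058 -0.0021 -1.    ] F [-1.9 -6.  15.4] w 0.001 g 7
s orange [211. 259.] ray@0.060 [ 474.  -245.8   60. ] depth [ 455.2 -245.8   45.8] [array([ 478.3, -245.7]), array([41.1, 27. ]), np.float64(1.4)]
s orange [320. 297.] ray@0.060 [629.2 -39.7  60. ] depth [630.3 -41.4  58.3] [array([626.9, -35. ]), array([40.6, 32.6]), np.float64(81.4)]
```

{"op": "play_rows", "data": {"plan": [{"dx":0.004,"dy":0,"dz":0,"wx":0,"wy":0,"wz":0,"hand":-1},{"dx":0.002,"dy":0,"dz":0,"wx":0,"wy":0,"wz":0,"hand":-1},{"dx":0,"dy":0,"dz":0,"wx":0,"wy":0,"wz":0,"hand":-1},{"dx":0,"dy":0,"dz":-0.01,"wx":0,"wy":0,"wz":0,"hand":-1},{"dx":0,"dy":0,"dz":-0.03,"wx":0,"wy":0,"wz":0,"hand":-1},{"dx":-0.02,"dy":0,"dz":-0.045,"wx":0,"wy":0,"wz":0,"hand":-1},{"dx":-0.04,"dy":0,"dz":-0.03,"wx":0,"wy":0,"wz":0,"hand":-1},{"dx":-0.01,"dy":0,"dz":-0.045,"wx":0,"wy":0,"wz":0,"hand":-1},{"dx":0,"dy":0,"dz":0,"wx":0,"wy":0,"wz":0,"hand":-1},{"dx":0,"dy":0,"dz":0,"wx":0,"wy":0,"wz":0,"hand":-1}]}}

```text
t: 24.45
tool_pos: [0.6178, -0.0899, 0.2433]
ee_rot: [0.731, 0.682, 0.001, 0.001]
force: [-0.8, 0.0, -0.9]
width: 0.002
grip_force: 0.0
```

```bash
python3 - <<'E'
from h import *
s=st(); c=cam('wrist'); cv2.imwrite('pics/w8.png',c['img']); rep(c,'w',[('orange',.066,300),('green',.136,300)])
c=cam('scene'); cv2.imwrite('pics/s8.png',cv2.resize(c['img'][200:350,190:490],None,fx=2.5,fy=2.5)); rep(c,'s',[('green',.136,60)]);c=cam('top');rep(c,'t',[('green',.136,60)])
E
```

```text
t24.4 tcp [ 0.6178 -0.0899  0.2433] yaw 86.02 zax [ 3.4e-03 -6.0e-04 -1.0e+00] F [-0.8  0.  -0.9] w 0.002 g 0
w orange [317. 151.] ray@0.066 [621.5 -34.8  66. ] depth [621.5 -34.7  65.7] [array([621.5, -35.3]), array([39.1, 30. ]), np.float64(86.1)]
s green [383. 263.] ray@0.136 [637.2  77.2 136. ] depth [634.2  78.8 133.4] [array([636.1,  76.4]), np.float64(19.7)]
t green [287. 209.] ray@0.136 [629.3  80.4 136. ] depth [629.4  80.3 135.8] [array([629.1,  80.5]), np.float64(16.0)]
```

View pics/s8.png

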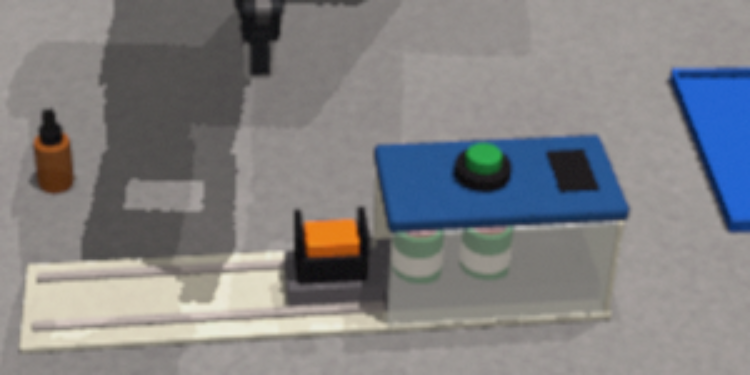

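Carriage is fully in: thumb up at (621,-35), 200 mm from the out position, with both jars seen under the hood. Now the start key at (629,80).

{"op": "play_rows", "data": {"plan": [{"dx":0.035,"dy":0,"dz":0,"wx":0,"wy":0,"wz":0,"hand":-1},{"dx":0.035,"dy":0,"dz":0,"wx":0,"wy":0,"wz":0,"hand":-1},{"dx":0.035,"dy":0,"dz":0,"wx":0,"wy":0,"wz":0,"hand":-1},{"dx":0.035,"dy":0,"dz":0,"wx":0,"wy":0,"wz":0,"hand":-1},{"dx":0.03,"dy":-0.001,"dz":0,"wx":0,"wy":0,"wz":0,"hand":-1},{"dx":0,"dy":0,"dz":0.03,"wx":0,"wy":0,"wz":0,"hand":-1},{"dx":0,"dy":0,"dz":0.03,"wx":0,"wy":0,"wz":0,"hand":-1},{"dx":0,"dy":0,"dz":0.01,"wx":0,"wy":0,"wz":0,"hand":-1},{"dx":0,"dy":0,"dz":0,"wx":0,"wy":0,"wz":0,"hand":-1}]}}

```text
t: 25.5
tool_pos: [0.6276, 0.0801, 0.1698]
ee_rot: [0.731, 0.682, -0.001, -0.001]
force: [-0.1, -0.6, 0.5]
width: 0.004
grip_force: 0.0
```

{"op": "play_rows", "data": {"plan": [{"dx":0,"dy":0,"dz":0.01,"wx":0,"wy":0,"wz":0,"hand":-1},{"dx":0,"dy":0,"dz":0.006,"wx":0,"wy":0,"wz":0,"hand":-1},{"dx":0,"dy":0,"dz":0.004,"wx":0,"wy":0,"wz":0,"hand":-1},{"dx":0,"dy":0,"dz":0.002,"wx":0,"wy":0,"wz":0,"hand":-1},{"dx":0,"dy":0,"dz":0,"wx":0,"wy":0,"wz":0,"hand":-1}]}}

```text
t: 26.0
tool_pos: [0.6291, 0.08, 0.1546]
ee_rot: [0.731, 0.682, 0.002, 0.002]
force: [-15.7, -0.9, 36.0]
width: 0.004
grip_force: 17.5
```

{"op": "play_rows", "data": {"plan": [{"dx":0,"dy":0,"dz":-0.01,"wx":0,"wy":0,"wz":0,"hand":-1},{"dx":0,"dy":0,"dz":-0.03,"wx":0,"wy":0,"wz":0,"hand":-1},{"dx":0,"dy":0,"dz":-0.04,"wx":0,"wy":0,"wz":0,"hand":-1},{"dx":-0.04,"dy":0,"dz":0,"wx":0,"wy":0,"wz":0,"hand":-1},{"dx":-0.04,"dy":0,"dz":0,"wx":0,"wy":0,"wz":0,"hand":-1},{"dx":-0.037,"dy":0,"dz":0,"wx":0,"wy":0,"wz":0,"hand":-1},{"dx":0,"dy":0,"dz":0,"wx":0,"wy":0,"wz":0,"hand":-1},{"dx":0,"dy":0,"dz":0.04,"wx":0,"wy":0,"wz":0,"hand":-1},{"dx":0,"dy":0,"dz":0.04,"wx":0,"wy":0,"wz":0,"hand":-1},{"dx":0,"dy":0,"dz":0.04,"wx":0,"wy":0,"wz":0,"hand":-1},{"dx":0,"dy":0,"dz":0.01,"wx":0,"wy":0,"wz":0,"hand":-1},{"dx":0,"dy":0,"dz":0,"wx":0,"wy":0,"wz":0,"hand":-1}]}}

```text
t: 27.2
tool_pos: [0.6199, -0.0365, 0.099]
ee_rot: [0.731, 0.682, -0.001, -0.001]
force: [-0.0, 0.1, 0.4]
width: -0.004
grip_force: 0.0
```

{"op": "play_rows", "data": {"plan": [{"dx":0,"dy":0,"dz":0.008,"wx":0,"wy":0,"wz":0,"hand":-1},{"dx":0,"dy":0,"dz":0.005,"wx":0,"wy":0,"wz":0,"hand":-1},{"dx":0,"dy":0,"dz":0.004,"wx":0,"wy":0,"wz":0,"hand":-1},{"dx":0,"dy":0,"dz":0.001,"wx":0,"wy":0,"wz":0,"hand":-1},{"dx":0,"dy":0,"dz":0,"wx":0,"wy":0,"wz":0,"hand":-1}]}}

```text
t: 27.7
tool_pos: [0.6215, -0.0368, 0.0849]
ee_rot: [0.731, 0.682, 0.001, 0.002]
force: [-5.8, 0.6, 18.3]
width: 0.001
grip_force: 9.2
```

Fully down. Slide out.

{"op": "play_rows", "data": {"plan": [{"dx":-0.005,"dy":0,"dz":0,"wx":0,"wy":0,"wz":0,"hand":-1},{"dx":-0.008,"dy":0,"dz":0,"wx":0,"wy":0,"wz":0,"hand":-1},{"dx":-0.012,"dy":0,"dz":0,"wx":0,"wy":0,"wz":0,"hand":-1},{"dx":-0.012,"dy":0,"dz":0,"wx":0,"wy":0,"wz":0,"hand":-1},{"dx":-0.012,"dy":0,"dz":0,"wx":0,"wy":0,"wz":0,"hand":-1},{"dx":-0.012,"dy":0,"dz":0,"wx":0,"wy":0,"wz":0,"hand":-1},{"dx":-0.012,"dy":0,"dz":0,"wx":0,"wy":0,"wz":0,"hand":-1},{"dx":-0.012,"dy":0,"dz":0,"wx":0,"wy":0,"wz":0,"hand":-1},{"dx":-0.012,"dy":0,"dz":0,"wx":0,"wy":0,"wz":0,"hand":-1},{"dx":-0.012,"dy":0,"dz":0,"wx":0,"wy":0,"wz":0,"hand":-1},{"dx":-0.012,"dy":0,"dz":0,"wx":0,"wy":0,"wz":0,"hand":-1},{"dx":-0.012,"dy":0,"dz":0,"wx":0,"wy":0,"wz":0,"hand":-1},{"dx":-0.012,"dy":0,"dz":0,"wx":0,"wy":0,"wz":0,"hand":-1},{"dx":-0.012,"dy":0,"dz":0,"wx":0,"wy":0,"wz":0,"hand":-1},{"dx":-0.012,"dy":0,"dz":0,"wx":0,"wy":0,"wz":0,"hand":-1},{"dx":-0.012,"dy":0,"dz":0,"wx":0,"wy":0,"wz":0,"hand":-1},{"dx":-0.012,"dy":0,"dz":0,"wx":0,"wy":0,"wz":0,"hand":-1},{"dx":-0.006,"dy":0,"dz":0,"wx":0,"wy":0,"wz":0,"hand":-1},{"dx":0,"dy":0,"dz":0,"wx":0,"wy":0,"wz":0,"hand":-1}]}}

```text
t: 29.6
tool_pos: [0.6074, -0.2366, 0.0849]
ee_rot: [0.731, 0.682, 0.001, 0.002]
force: [-5.3, -0.3, 17.9]
width: 0.004
grip_force: 8.8
```

{"op": "play_rows", "data": {"plan": [{"dx":-0.004,"dy":0,"dz":0,"wx":0,"wy":0,"wz":0,"hand":-1},{"dx":-0.004,"dy":0,"dz":0,"wx":0,"wy":0,"wz":0,"hand":-1},{"dx":0,"dy":0,"dz":0,"wx":0,"wy":0,"wz":0,"hand":-1}]}}

```text
t: 29.9
tool_pos: [0.6075, -0.243, 0.0849]
ee_rot: [0.731, 0.682, 0.002, 0.002]
force: [-0.9, 6.7, 15.5]
width: -0.002
grip_force: 7.9
```

Stop reached; push a bit more, release, and rise to look.

{"op": "play_rows", "data": {"plan": [{"dx":-0.004,"dy":0,"dz":0,"wx":0,"wy":0,"wz":0,"hand":-1},{"dx":0,"dy":0,"dz":0,"wx":0,"wy":0,"wz":0,"hand":-1},{"dx":0,"dy":0,"dz":-0.01,"wx":0,"wy":0,"wz":0,"hand":-1},{"dx":0,"dy":0,"dz":-0.03,"wx":0,"wy":0,"wz":0,"hand":-1},{"dx":0.0,"dy":0,"dz":-0.045,"wx":0,"wy":0,"wz":0,"hand":-1},{"dx":0.03,"dy":-0.02,"dz":-0.035,"wx":0,"wy":0,"wz":0,"hand":1},{"dx":0.03,"dy":-0.02,"dz":-0.035,"wx":0,"wy":0,"wz":0,"hand":1},{"dx":0.03,"dy":-0.02,"dz":-0.025,"wx":0,"wy":0,"wz":0,"hand":1},{"dx":0,"dy":0,"dz":0,"wx":0,"wy":0,"wz":0,"hand":1},{"dx":0,"dy":0,"dz":0,"wx":0,"wy":0,"wz":0,"hand":1}]}}

```text
t: 30.9
tool_pos: [0.5523, -0.1534, 0.2626]
ee_rot: [0.731, 0.683, 0.001, 0.001]
force: [0.0, -1.4, -0.8]
width: 0.844
grip_force: 0.0
```

```bash
python3 - <<'E'
from h import *
s=st(); c=cam('wrist'); cv2.imwrite('pics/w9.png',c['img']); rep(c,'w',[('red',.078,300),('orange',.066,300)])
b=[b for b in blobs(c,'red',300)]
for x in b: print(delta(np.r_[ray(c,x[1],.078)[0,:2],.06]))
E
```

```text
t30.9 tcp [ 0.5523 -0.1534  0.2626] yaw 86.10 zax [ 2.4e-03 -9.0e-04 -1.0e+00] F [ 0.  -1.4 -0.8] w 0.844 g 0
w red [395. 163.] ray@0.078 [ 615.7 -111.4   78. ] depth [ 615.8 -111.4   77.6] [array([ 615.8, -111.7]), np.float64(16.8)]
w red [390. 229.] ray@0.078 [ 611.2 -165.    78. ] depth [ 611.2 -165.1   77.5] [array([ 610.9, -165.2]), np.float64(17.1)]
w orange [384. 301.] ray@0.066 [ 606.6 -234.1   66. ] depth [ 606.6 -234.2   65.7] [array([ 606.5, -234.4]), array([37.2, 29.5]), np.float64(86.0)]
[0.0468 0.0602 0.2013]
[-0.007   0.0595  0.2014]
```

View pics/w9.png

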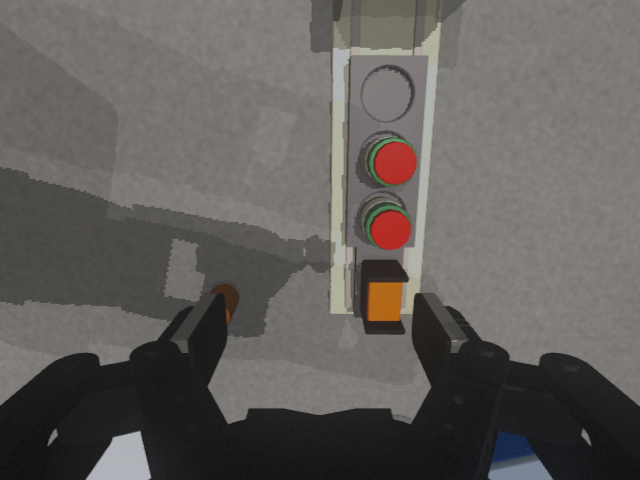

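The carriage is out and locked (thumb (606,-234), up), with the jars at pixels (395,163) and (390,229). Picking from nest 2.

{"op": "play_rows", "data": {"plan": [{"dx":0.023,"dy":0.03,"dz":0,"wx":0,"wy":0,"wz":0,"hand":1},{"dx":0.024,"dy":0.03,"dz":0,"wx":0,"wy":0,"wz":0,"hand":1},{"dx":0,"dy":0,"dz":0.04,"wx":0,"wy":0,"wz":0,"hand":1},{"dx":0,"dy":0,"dz":0.04,"wx":0,"wy":0,"wz":0,"hand":1},{"dx":0,"dy":0,"dz":0.04,"wx":0,"wy":0,"wz":0,"hand":1},{"dx":0,"dy":0,"dz":0.04,"wx":0,"wy":0,"wz":0,"hand":1},{"dx":0,"dy":0,"dz":0.03,"wx":0,"wy":0,"wz":0,"hand":1},{"dx":0,"dy":0,"dz":0.01,"wx":0,"wy":0,"wz":0,"hand":1},{"dx":0,"dy":0,"dz":0,"wx":0,"wy":0,"wz":0,"hand":1}]}}

```text
t: 31.85
tool_pos: [0.6147, -0.1114, 0.0594]
ee_rot: [0.731, 0.682, -0.001, -0.001]
force: [0.3, -0.8, 0.3]
width: 1.002
grip_force: 0.0
```

{"op": "play_rows", "data": {"plan": [{"dx":0,"dy":0.001,"dz":0,"wx":0,"wy":0,"wz":0,"hand":-1},{"dx":0,"dy":0,"dz":0,"wx":0,"wy":0,"wz":0,"hand":-1},{"dx":0,"dy":0,"dz":0,"wx":0,"wy":0,"wz":0,"hand":-1},{"dx":0,"dy":0,"dz":0,"wx":0,"wy":0,"wz":0,"hand":-1},{"dx":0,"dy":0,"dz":0,"wx":0,"wy":0,"wz":0,"hand":-1},{"dx":0,"dy":0,"dz":0,"wx":0,"wy":0,"wz":0,"hand":-1},{"dx":0,"dy":0,"dz":-0.02,"wx":0,"wy":0,"wz":0,"hand":-1},{"dx":0,"dy":0,"dz":-0.03,"wx":0,"wy":0,"wz":0,"hand":-1},{"dx":0,"dy":-0.02,"dz":-0.02,"wx":0,"wy":0,"wz":0,"hand":-1},{"dx":0,"dy":-0.035,"dz":0,"wx":0,"wy":0,"wz":0,"hand":-1},{"dx":0,"dy":-0.035,"dz":0,"wx":0,"wy":0,"wz":0,"hand":-1},{"dx":0.01,"dy":-0.035,"dz":0,"wx":0,"wy":0,"wz":0,"hand":-1},{"dx":0.025,"dy":-0.025,"dz":0,"wx":0,"wy":0,"wz":0,"hand":-1},{"dx":0.035,"dy":0,"dz":0,"wx":0,"wy":0,"wz":0,"hand":-1},{"dx":0.035,"dy":0,"dz":0,"wx":0,"wy":0,"wz":0,"hand":-1},{"dx":0.035,"dy":0,"dz":0,"wx":0,"wy":0,"wz":0,"hand":-1}]}}

```text
t: 33.45
tool_pos: [0.4762, 0.0403, 0.1321]
ee_rot: [0.731, 0.682, 0.001, 0.0]
force: [1.0, 0.5, -1.6]
width: 0.454
grip_force: 60.7
```

{"op": "play_rows", "data": {"plan": [{"dx":0.035,"dy":0,"dz":0,"wx":0,"wy":0,"wz":0,"hand":-1},{"dx":0.035,"dy":0,"dz":0,"wx":0,"wy":0,"wz":0,"hand":-1},{"dx":0.035,"dy":0,"dz":0,"wx":0,"wy":0,"wz":0,"hand":-1},{"dx":0.035,"dy":0,"dz":0,"wx":0,"wy":0,"wz":0,"hand":-1},{"dx":0.035,"dy":0,"dz":0,"wx":0,"wy":0,"wz":0,"hand":-1},{"dx":0.035,"dy":0,"dz":0,"wx":0,"wy":0,"wz":0,"hand":-1},{"dx":0.035,"dy":0.01,"dz":0,"wx":0,"wy":0,"wz":0,"hand":-1},{"dx":0.035,"dy":0.015,"dz":0,"wx":0,"wy":0,"wz":0,"hand":-1},{"dx":0.025,"dy":0.01,"dz":0,"wx":0,"wy":0,"wz":0,"hand":-1},{"dx":0.01,"dy":0.003,"dz":0,"wx":0,"wy":0,"wz":0,"hand":-1},{"dx":0,"dy":0,"dz":0,"wx":0,"wy":0,"wz":0,"hand":-1},{"dx":0,"dy":0,"dz":0,"wx":0,"wy":0,"wz":0,"hand":-1}]}}

```text
t: 34.65
tool_pos: [0.5356, 0.3499, 0.1313]
ee_rot: [0.731, 0.682, -0.0, 0.0]
force: [0.5, 0.9, -2.6]
width: 0.448
grip_force: 60.7
```

```bash
python3 - <<'E'
from h import *
s=st(); c=cam('wrist'); cv2.imwrite('pics/w10.png',c['img']); rep(c,'w',[('red',.148,300),('blue',.014,2000)])
print(delta([.5375,.3694,.0445]))
E
```

```text
t34.6 tcp [0.5356 0.3499 0.1313] yaw 86.04 zax [-3.e-04 -3.e-04 -1.e+00] F [ 0.5  0.9 -2.6] w 0.448 g 61
w red [319. 357.] ray@0.148 [536.8 353.  148. ] depth [536.7 351.9 146. ] [array([536.8, 352.6]), np.float64(17.9)]
w blue [235. 197.] ray@0.014 [486.6 383.1  14. ] depth [481.9 382.1   4. ] [array([489.2, 377.3]), array([ 99.4, 228.7]), np.float64(82.4)]
[0.0198 0.0005 0.0869]
```

View pics/w10.png

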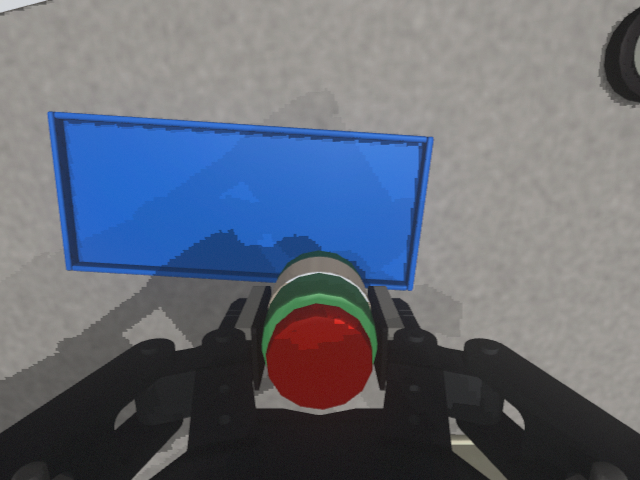

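The tray, 480 px wide ahead, is confirmed centred at (489,377), and the jar is still held. Lower it.

{"op": "play_rows", "data": {"plan": [{"dx":0.02,"dy":0.001,"dz":0,"wx":0,"wy":0,"wz":0,"hand":-1},{"dx":0,"dy":0,"dz":0.035,"wx":0,"wy":0,"wz":0,"hand":-1},{"dx":0,"dy":0,"dz":0.03,"wx":0,"wy":0,"wz":0,"hand":-1},{"dx":0,"dy":0,"dz":0.012,"wx":0,"wy":0,"wz":0,"hand":-1},{"dx":0,"dy":0,"dz":0.003,"wx":0,"wy":0,"wz":0,"hand":-1},{"dx":0,"dy":0,"dz":0,"wx":0,"wy":0,"wz":0,"hand":-1}]}}

```text
t: 35.3
tool_pos: [0.5387, 0.3704, 0.0523]
ee_rot: [0.731, 0.682, 0.001, 0.0]
force: [-0.1, 0.3, -1.8]
width: 0.45
grip_force: 60.7
```

{"op": "play_rows", "data": {"plan": [{"dx":0,"dy":0,"dz":0.002,"wx":0,"wy":0,"wz":0,"hand":-1},{"dx":0,"dy":0,"dz":0.001,"wx":0,"wy":0,"wz":0,"hand":-1},{"dx":0,"dy":0,"dz":0,"wx":0,"wy":0,"wz":0,"hand":-1}]}}

```text
t: 35.6
tool_pos: [0.5384, 0.3706, 0.0489]
ee_rot: [0.731, 0.682, 0.0, 0.0]
force: [0.9, -1.1, -1.4]
width: 0.45
grip_force: 60.7
```

{"op": "play_rows", "data": {"plan": [{"dx":0,"dy":0,"dz":0.0015,"wx":0,"wy":0,"wz":0,"hand":-1},{"dx":0,"dy":0,"dz":0.0015,"wx":0,"wy":0,"wz":0,"hand":-1},{"dx":0,"dy":0,"dz":0,"wx":0,"wy":0,"wz":0,"hand":-1}]}}

```text
t: 35.9
tool_pos: [0.5385, 0.3708, 0.0468]
ee_rot: [0.731, 0.682, 0.0, 0.0]
force: [-6.3, -3.5, 12.9]
width: 0.454
grip_force: 62.1
```

{"op": "play_rows", "data": {"plan": [{"dx":0,"dy":0,"dz":-0.001,"wx":0,"wy":0,"wz":0,"hand":1},{"dx":0,"dy":0,"dz":0,"wx":0,"wy":0,"wz":0,"hand":1},{"dx":0,"dy":0,"dz":0,"wx":0,"wy":0,"wz":0,"hand":1},{"dx":0,"dy":0,"dz":-0.03,"wx":0,"wy":0,"wz":0,"hand":1},{"dx":0,"dy":0,"dz":-0.045,"wx":0,"wy":0,"wz":0,"hand":1},{"dx":0,"dy":0,"dz":-0.045,"wx":0,"wy":0,"wz":0,"hand":1},{"dx":0,"dy":0,"dz":-0.045,"wx":0,"wy":0,"wz":0,"hand":1},{"dx":-0.02,"dy":0,"dz":0,"wx":0,"wy":0,"wz":0,"hand":1},{"dx":-0.04,"dy":0,"dz":0,"wx":0,"wy":0,"wz":0,"hand":1},{"dx":-0.04,"dy":0,"dz":0,"wx":0,"wy":0,"wz":0,"hand":1},{"dx":-0.04,"dy":0,"dz":0,"wx":0,"wy":0,"wz":0,"hand":1},{"dx":-0.04,"dy":0,"dz":0,"wx":0,"wy":0,"wz":0,"hand":1},{"dx":-0.04,"dy":0,"dz":0,"wx":0,"wy":0,"wz":0,"hand":1},{"dx":-0.04,"dy":0,"dz":0,"wx":0,"wy":0,"wz":0,"hand":1},{"dx":-0.04,"dy":0.01,"dz":0,"wx":0,"wy":0,"wz":0,"hand":1},{"dx":-0.04,"dy":0.02,"dz":0,"wx":0,"wy":0,"wz":0,"hand":1},{"dx":-0.04,"dy":0.02,"dz":0,"wx":0,"wy":0,"wz":0,"hand":1},{"dx":-0.04,"dy":0.02,"dz":0,"wx":0,"wy":0,"wz":0,"hand":1},{"dx":-0.04,"dy":0.02,"dz":0,"wx":0,"wy":0,"wz":0,"hand":1},{"dx":0,"dy":0,"dz":0,"wx":0,"wy":0,"wz":0,"hand":1}]}}

```text
t: 37.9
tool_pos: [0.5971, -0.099, 0.2106]
ee_rot: [0.733, 0.681, -0.0, 0.0]
force: [-1.0, 1.0, -0.7]
width: 0.999
grip_force: 0.0
```

```bash
python3 - <<'E'
from h import *
s=st(); c=cam('wrist'); rep(c,'w',[('red',.078,300)])
for x in blobs(c,'red',300): print(delta(np.r_[ray(c,x[1],.078)[0,:2],.06]))
c=cam('top');rep(c,'t',[('red',.062,60)])
c=cam('scene');rep(c,'s',[('red',.062,60)])
E
```

```text
t37.9 tcp [ 0.5971 -0.099   0.2106] yaw 85.80 zax [-2.e-04 -6.e-04 -1.e+00] F [-1.   1.  -0.7] w 0.999 g 0
w red [344. 322.] ray@0.078 [ 611.7 -163.9   78. ] depth [ 611.6 -164.1   77.5] [array([ 612. , -164.1]), np.float64(18.2)]
[-0.066   0.0201  0.1505]
t red [172. 254.] ray@0.062 [538.  369.4  62. ] depth [537.8 369.2  63.1] [array([538.1, 368.8]), np.float64(15.9)]
s red [501. 253.] ray@0.062 [546.  366.4  62. ] depth [544.5 367.3  60.7] [array([546.1, 367.5]), np.float64(18.6)]
s red [254. 292.] ray@0.062 [ 596.8 -165.3   62. ] depth [ 614.1 -165.9   76.2] [array([ 597.1, -166.2]), np.float64(20.8)]
```

{"op": "play_rows", "data": {"plan": [{"dx":-0.035,"dy":0.01,"dz":0,"wx":0,"wy":0,"wz":0,"hand":1},{"dx":-0.031,"dy":0.009,"dz":0,"wx":0,"wy":0,"wz":0,"hand":1},{"dx":0,"dy":0,"dz":0.03,"wx":0,"wy":0,"wz":0,"hand":1},{"dx":0,"dy":0,"dz":0.04,"wx":0,"wy":0,"wz":0,"hand":1},{"dx":0,"dy":0,"dz":0.04,"wx":0,"wy":0,"wz":0,"hand":1},{"dx":0,"dy":0,"dz":0.03,"wx":0,"wy":0,"wz":0,"hand":1},{"dx":0,"dy":0,"dz":0.01,"wx":0,"wy":0,"wz":0,"hand":1},{"dx":0,"dy":0,"dz":0,"wx":0,"wy":0,"wz":0,"hand":1}]}}

```text
t: 38.85
tool_pos: [0.6105, -0.1606, 0.0607]
ee_rot: [0.731, 0.683, -0.0, -0.001]
force: [0.1, 0.4, -0.1]
width: 1.002
grip_force: 0.0
```

{"op": "play_rows", "data": {"plan": [{"dx":-0.004,"dy":0,"dz":0,"wx":0,"wy":0,"wz":0,"hand":1},{"dx":0,"dy":0,"dz":0,"wx":0,"wy":0,"wz":0,"hand":-1},{"dx":0,"dy":0,"dz":0,"wx":0,"wy":0,"wz":0,"hand":-1},{"dx":0,"dy":0,"dz":0,"wx":0,"wy":0,"wz":0,"hand":-1},{"dx":0,"dy":0,"dz":0,"wx":0,"wy":0,"wz":0,"hand":-1},{"dx":0,"dy":0,"dz":0,"wx":0,"wy":0,"wz":0,"hand":-1},{"dx":0,"dy":0,"dz":0,"wx":0,"wy":0,"wz":0,"hand":-1},{"dx":0,"dy":0,"dz":-0.02,"wx":0,"wy":0,"wz":0,"hand":-1},{"dx":0,"dy":0,"dz":-0.03,"wx":0,"wy":0,"wz":0,"hand":-1},{"dx":0.01,"dy":-0.02,"dz":-0.02,"wx":0,"wy":0,"wz":0,"hand":-1},{"dx":0.015,"dy":-0.035,"dz":0,"wx":0,"wy":0,"wz":0,"hand":-1},{"dx":0.015,"dy":-0.035,"dz":0,"wx":0,"wy":0,"wz":0,"hand":-1},{"dx":0.02,"dy":-0.03,"dz":0,"wx":0,"wy":0,"wz":0,"hand":-1},{"dx":0.025,"dy":-0.03,"dz":0,"wx":0,"wy":0,"wz":0,"hand":-1},{"dx":0.03,"dy":-0.02,"dz":0,"wx":0,"wy":0,"wz":0,"hand":-1},{"dx":0.035,"dy":-0.02,"dz":0,"wx":0,"wy":0,"wz":0,"hand":-1}]}}

```text
t: 40.45
tool_pos: [0.4303, -0.0023, 0.1316]
ee_rot: [0.731, 0.682, 0.0, 0.0]
force: [1.4, 0.2, -1.6]
width: 0.448
grip_force: 60.7
```

{"op": "play_rows", "data": {"plan": [{"dx":0.04,"dy":-0.002,"dz":0,"wx":0,"wy":0,"wz":0,"hand":-1},{"dx":0.04,"dy":-0.002,"dz":0,"wx":0,"wy":0,"wz":0,"hand":-1},{"dx":0.04,"dy":-0.002,"dz":0,"wx":0,"wy":0,"wz":0,"hand":-1},{"dx":0.04,"dy":-0.002,"dz":0,"wx":0,"wy":0,"wz":0,"hand":-1},{"dx":0.04,"dy":-0.002,"dz":0,"wx":0,"wy":0,"wz":0,"hand":-1},{"dx":0.04,"dy":-0.002,"dz":0,"wx":0,"wy":0,"wz":0,"hand":-1},{"dx":0.04,"dy":-0.002,"dz":0,"wx":0,"wy":0,"wz":0,"hand":-1},{"dx":0.04,"dy":-0.002,"dz":0,"wx":0,"wy":0,"wz":0,"hand":-1},{"dx":0.035,"dy":-0.002,"dz":0,"wx":0,"wy":0,"wz":0,"hand":-1},{"dx":0.02,"dy":0,"dz":0,"wx":0,"wy":0,"wz":0,"hand":-1},{"dx":0,"dy":0,"dz":0,"wx":0,"wy":0,"wz":0,"hand":-1},{"dx":0,"dy":0,"dz":0,"wx":0,"wy":0,"wz":0,"hand":-1}]}}

```text
t: 41.65
tool_pos: [0.4389, 0.3723, 0.131]
ee_rot: [0.731, 0.683, -0.0, 0.0]
force: [-0.8, 0.2, -0.1]
width: 0.451
grip_force: 60.8
```

```bash
python3 - <<'E'
from h import *
s=st(); c=cam('wrist'); rep(c,'w',[('red',.147,300)])
print(delta([.4385,.3826,.0455]))
E
```

```text
t41.6 tcp [0.4389 0.3723 0.131 ] yaw 86.08 zax [-4.e-04 -4.e-04 -1.e+00] F [-0.8  0.2 -0.1] w 0.451 g 61
w red [318. 357.] ray@0.147 [439.9 374.7 147. ] depth [439.8 374.3 146.4] [array([440. , 374.6]), np.float64(18.1)]
[ 0.0107 -0.0013  0.0856]
```

{"op": "play_rows", "data": {"plan": [{"dx":0.01,"dy":-0.001,"dz":0.01,"wx":0,"wy":0,"wz":0,"hand":-1},{"dx":0,"dy":0,"dz":0.03,"wx":0,"wy":0,"wz":0,"hand":-1},{"dx":0,"dy":0,"dz":0.025,"wx":0,"wy":0,"wz":0,"hand":-1},{"dx":0,"dy":0,"dz":0.012,"wx":0,"wy":0,"wz":0,"hand":-1},{"dx":0,"dy":0,"dz":0.005,"wx":0,"wy":0,"wz":0,"hand":-1},{"dx":0,"dy":0,"dz":0.001,"wx":0,"wy":0,"wz":0,"hand":-1},{"dx":0,"dy":0,"dz":0,"wx":0,"wy":0,"wz":0,"hand":-1}]}}

```text
t: 42.4
tool_pos: [0.4393, 0.3827, 0.0491]
ee_rot: [0.731, 0.682, 0.001, 0.0]
force: [0.2, -0.9, -0.4]
width: 0.451
grip_force: 60.8
```

{"op": "play_rows", "data": {"plan": [{"dx":0,"dy":0,"dz":0.0015,"wx":0,"wy":0,"wz":0,"hand":-1},{"dx":0,"dy":0,"dz":0.0015,"wx":0,"wy":0,"wz":0,"hand":-1},{"dx":0,"dy":0,"dz":0,"wx":0,"wy":0,"wz":0,"hand":-1}]}}

```text
t: 42.7
tool_pos: [0.4392, 0.3828, 0.0462]
ee_rot: [0.731, 0.682, 0.001, 0.0]
force: [-1.5, -0.6, 4.6]
width: 0.451
grip_force: 61.7
```

On the floor. Release, rise and look.

{"op": "play_rows", "data": {"plan": [{"dx":0,"dy":0,"dz":0,"wx":0,"wy":0,"wz":0,"hand":1},{"dx":0,"dy":0,"dz":0,"wx":0,"wy":0,"wz":0,"hand":1},{"dx":0,"dy":0,"dz":0,"wx":0,"wy":0,"wz":0,"hand":1},{"dx":0,"dy":0,"dz":-0.03,"wx":0,"wy":0,"wz":0,"hand":1},{"dx":0,"dy":0,"dz":-0.04,"wx":0,"wy":0,"wz":0,"hand":1},{"dx":0,"dy":0,"dz":-0.045,"wx":0,"wy":0,"wz":0,"hand":1},{"dx":-0.02,"dy":0,"dz":-0.04,"wx":0,"wy":0,"wz":0,"hand":1},{"dx":-0.04,"dy":0,"dz":-0.03,"wx":0,"wy":0,"wz":0,"hand":1},{"dx":-0.04,"dy":0,"dz":0,"wx":0,"wy":0,"wz":0,"hand":1},{"dx":-0.02,"dy":0,"dz":0,"wx":0,"wy":0,"wz":0,"hand":1},{"dx":0,"dy":0,"dz":0,"wx":0,"wy":0,"wz":0,"hand":1},{"dx":0,"dy":0,"dz":0,"wx":0,"wy":0,"wz":0,"hand":1}]}}

```text
t: 43.9
tool_pos: [0.4307, 0.2628, 0.2305]
ee_rot: [0.731, 0.682, 0.0, -0.0]
force: [0.6, -0.0, -0.3]
width: 0.999
grip_force: 0.0
```

```bash
python3 - <<'E'
from h import *
s=st(); c=cam('wrist'); rep(c,'w',[('red',.062,300)]); a=c['img']
c=cam('top'); rep(c,'t',[('red',.062,60),('green',.136,60),('blue',.014,2000)])
c=cam('scene'); rep(c,'s',[('orange',.066,60)])
cv2.imwrite('pics/end.png',np.vstack([cv2.resize(a,(560,420))[:270],cv2.resize(c['img'][200:350,200:550],(560,240))]))
E
```

```text
t43.9 tcp [0.4307 0.2628 0.2305] yaw 86.00 zax [ 4.e-04  4.e-04 -1.e+00] F [ 0.6 -0.  -0.3] w 0.999 g 0
t green [287. 209.] ray@0.136 [629.1  80.5 136. ] depth [629.4  80.3 135.8] [array([629.2,  80.3]), np.float64(16.0)]
t blue [284. 212.] ray@0.014 [654.5  97.5  14. ] depth [626.2  89.6 115. ] [array([655.7, 101.8]), array([193.6, 102.6]), np.float64(86.0)]
s orange [218. 300.] ray@0.066 [ 615.8 -234.6   66. ] depth [ 614.6 -234.4   63.9] [array([ 615.5, -234.3]), array([41.6, 41.7]), np.float64(87.6)]
```

View pics/end.png

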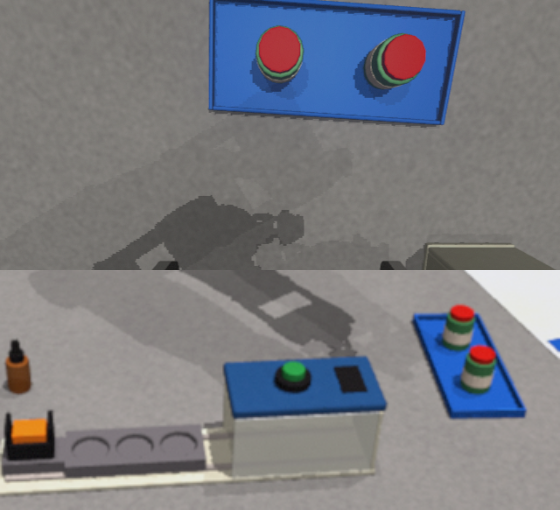

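Both jars stand upright in the tray, with caps at (280,52) and (403,58) in the upper view. The carriage is out, the thumb and start key are up, and the arm is clear.

```bash
python3 -c "
from bench import bot
print(bot.finish_job())"
```

```text
the job is handed in; nothing more can be done
None
```

The job is handed in (no verdict came back): there were two jars, both got their stoppers pushed home and went through the reader with the start key pressed, and in the last images they stand upright in the blue tray with the carriage out and the arm clear.

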